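# Clamp sample bottles on the orbital shaker with its quick-release bar

## Robot

A 6-joint arm with a two-finger parallel gripper is mounted at the origin on the work surface. World frame = base frame: x ahead of the robot, y to its left, z up, the work surface at z = 0. Lengths are in m, angles in rad, forces in N, time in s.
With the tool pointing down it reaches from about 0.3 to 0.75 m from the base axis. Payload 8.5 kg.
Tool frame: the origin (TCP) lies at the very end of the fingers, on their centre line; the grasp point (between the pads) lies 19 mm behind it (r.tcp_to_grasp is the z of the grasp point in the tool frame, in m); z points along the fingers, y is the line along which they close (so a half turn about z gives the same grasp; the last joint's range is limited). The gripper opens to 85 mm and grips with 20 to 120 N. Pads are 22 mm wide; open, the fingers measure 114 mm over their backs; the gripper's body (76 mm by 85 mm) begins 54 mm behind the grasp point. The pads swing forward as they close: fully open they stand 13 mm farther back than shut.
Start: joints at [-1.522, 0.381, 1.297, -0, 1.464, -0.215], TCP at [0.143, -0.531, 0.192] pointing down, gripper open.
Joint ranges: [-3.11, 3.11], [-0.89, 2.33], [0.22, 2.48], [-1.42, 4.56], [0.17, 2.85], [-2.88, 2.88]. Speed limits (rad/s): [2.39, 2.39, 3.14, 3.14, 3.14, 3.14].

## Interface

Orientations are given as a rotation vector (axis times angle).
In Python, from rig import r gives the robot as it stands.
- The arm moves only by the shell command python3 -m handwheel 'ROWS'. ROWS is JSON, one flat list of numbers, 7 for each row, row after row: the gripper command: -1 is shut, 1 is fully open, values between are in proportion, then the shift along the tool's x, y, z scaled (see below), then the turn, a rotation vector about the tool's x, y, z scaled (see below). In form: [jaw, tx, ty, tz, rx, ry, rz, jaw, tx, ty, tz, rx, ry, rz, ...]. A call has 1 to 10 rows; each row shifts and turns the commanded pose from where the row before left it, along the tool's axes as they then stand; what a row does not reach is not made up. The controller multiplies each number of a shift by 0.12 m and each number of a turn by 0.1 rad. A row lasts 1/10 s, in which the tool goes at most 50 mm and 8.59 degrees, less where a joint would pass 70% of its speed; a pose out of reach is approached as far as the arm can. A call with a number of a shift or a turn outside -1 to 1 is refused whole. A call with a gripper value outside its range is refused whole. The fingers move at their own pace and stop on an object; the grip force is fixed at half the most. Time passes only in rows, so rows that do not move let the fingers close. It gives the time, the measured TCP pose, the force, the opening and the grip force at its end, in the units of the state.
- r.state(): the state, without advancing time (a new reading comes with each control period).
- r.capture(name): name is "scene" or "top" or "wrist"; returns a dict with "frame" (480x640x3 uint8, red, green, blue), "fx", "fy", "cx", "cy" (pixels), "rvec" (rotation vector, rad) and "tvec" (3), from world to camera coordinates, as OpenCV has them; the wrist camera has in their place "mount" (4x4, takes a point from camera to tool coordinates, whose origin is the TCP and whose axes are the flange's). Camera axes: x right, y down, z forward; pixel columns grow to the right and rows downward; lengths in m; the calibration is good to about 2 mm. A picture is of the moment at which its call begins: read the wrist's pose just before it. There is no depth.
- r.job_done(): hands the job in; it is judged then, once.
The state is a dict: "clock": time; "joint_positions": joint angles; "qvel": joint speeds; "joint_efforts": joint torques, N m; "ee_pos": TCP position; "ee_rot": TCP orientation; "ft_force": force on the tool from outside, world axes, zero at the start; "ft_torque": the same for the moment, N m; "finger_gap": finger opening in m; "grip_force": force on a finger pad.
Only numpy, scipy, OpenCV 4.12 (cv2) and the standard library are available. Lean on these libraries where they do the work, as an engineer would, in place of code of your own. Each camera call takes 0.05 s, during which the arm holds its last target. There are 200 camera calls.

## Task

Get the sample bottles ready for shaking: swing the shaker clamp's quick-release lever fully open, then stand every sample bottle from the bench upright on the shaker deck in single file between the fixed rail and the clamp bar, closed up bottle to bottle against the end stop. Then tighten the four-spoked nut opposite the lever until the lever, at about half of its swing, begins to meet firm resistance, and swing the lever fully closed so that the bar grips every bottle firmly. Leave the other labware on the bench where it stands.

Things in the scene. Friction and masses are not known exactly. Their poses are not given: they have to be found in the camera images.
- shaker: Orbital shaker, off and immovable; aluminium deck 262 (x) x 302 (y) mm, top 85 mm above the bench. Origin: centre of its underside on the bench, z up. +y runs along the bottle lane to the end stop, +x across it from fixed rail and lever to clamp bar and nut. The lane is open from above and at its -y end. The lever and nut sit on one skewer crossing behind the stop, at y = 100 mm, 36 mm above the deck.
- rail (a point): Middle of the fixed rail's gripping face (shaker x = -20 mm, 29 mm above the deck). Rail: 14 mm thick, from 12 to 46 mm above the deck, y from -125 to 120 mm. Axes as the shaker's.
- stop (a point): On the deck at the face of the end stop (a block 40 mm wide, 46 mm high), on the line of the bottle centres when they touch the rail: shaker x = 0, y = 70, z = 85 mm; axes as the shaker's. A bottle against the stop has its centre 20 mm from here in -y, the next 60, then 100, then 140 mm.
- mouth (a point): On the deck on the same line, near the open end of the lane: shaker x = 0, y = -120, z = 85 mm.
- bar: Clamp bar, parallel to the rail at the same heights, 245 mm long, 28 mm thick with its carriage beam. Origin: on the plane of its gripping face (the side towards the rail), shaker y = 10 mm. Its x in the shaker's frame plus 20 mm is the lane width: 49 to 52 mm at the start once the lever is open. It is sprung on the beam (15 N/mm): it stops at the 40 mm bottles, then the spring gives up to 7.5 mm; beyond that the lever is blocked.
- lever (a joint): Swing of the quick-release lever in a level plane (rad), growing counter-clockwise from above: 0 open, slanting to +y; 1.3 half way, straight out from the rail (-x); 2.6 closed, slanting along the rail to -y. Its cam draws the bar in 3.46 mm per rad, 9 mm in all. Stiff: 5 to 6 N at the grip, rising to 9 N or more once the bar presses. Stays where left by its friction, unless the nut is far too tight.
- lever_pivot (a point): Lever's upright pivot: shaker x = -64, y = 100 mm, 36 mm above the deck. Its x axis points along the lever, out to the tip 90 mm away.
- lever_grip (a point): Middle of the lever's flat paddle, 65 mm from the pivot, 36 mm above the deck. Paddle 46 mm long, 12 mm thick (level), 18 mm high; pinch it from above or push it. Closed, about 35 mm are free between it and the rail.
- nut (a joint): Turn of the hand nut on the skewer's far end (rad, range -2 to 11), growing as it tightens: clockwise seen from the nut's end, so its upper spokes move to +y. A radian moves the bar 0.955 mm towards the rail. Stiff (4 to 9 N at a spoke), stays where left. Starts backed off, between -1 and 1: too loose to grip. Near 6.3 the bar meets the bottles at half lever.
- nut_hub (a point): On the nut's level axis (along shaker x), amid its spokes: four round spokes 10 mm thick, 90 degrees apart, reaching 34 mm from the axis, one upright whenever the nut joint is a multiple of 1.571. Axis 36 mm above the deck; spokes' plane 43 mm outside the bar's gripping face. Push an upper spoke with a finger from above.
- bottle1: 60 ml sample bottle, about 100 g, bottom-heavy (grinding beads) (2 to 4 are there, all alike; may be absent): white body 40 mm in diameter and 54 mm tall, shoulder, blue cap 30 mm in diameter from 58 to 84 mm up. Origin: centre of its underside; z up through the cap. Pick it by the cap, fingertips just above the shoulder.
- bottle2: 60 ml sample bottle, about 100 g, bottom-heavy (grinding beads) (2 to 4 are there, all alike; may be absent): white body 40 mm in diameter and 54 mm tall, shoulder, blue cap 30 mm in diameter from 58 to 84 mm up. Origin: centre of its underside; z up through the cap. Pick it by the cap, fingertips just above the shoulder.
- bottle3: 60 ml sample bottle, about 100 g, bottom-heavy (grinding beads) (2 to 4 are there, all alike; may be absent): white body 40 mm in diameter and 54 mm tall, shoulder, blue cap 30 mm in diameter from 58 to 84 mm up. Origin: centre of its underside; z up through the cap. Pick it by the cap, fingertips just above the shoulder.
- bottle4: 60 ml sample bottle, about 100 g, bottom-heavy (grinding beads) (2 to 4 are there, all alike; may be absent): white body 40 mm in diameter and 54 mm tall, shoulder, blue cap 30 mm in diameter from 58 to 84 mm up. Origin: centre of its underside; z up through the cap. Pick it by the cap, fingertips just above the shoulder.
- stock: Bystander: reagent bottle 70 mm in diameter, 140 mm tall, on the bench to the +y side. Origin: centre of underside.
- beaker: Bystander: glass beaker 68 mm in diameter, 85 mm tall, on the bench to the +y side. Origin: centre of underside.
- tube_rack: Bystander: green rack of small tubes, 70 x 200 x 59 mm, on the bench at the far side. Origin: centre of underside.
Not all that is in view belongs to the job. Leave any turquoise look-alike of the bottle4 alone.

How it is judged:
On the way, in this order (a step that is already met when the one before it is completed fails the run):
1. the quick-release lever is swung fully open (0.35 rad or less left) (value of joint lever below 0.35 rad), for 0.2 s.
2. with the lever still open, every bottle stands upright in single file in the lane, closed up against the end stop (x of bottle1 in the frame of stop between -0.006 and 0.015 m and z of bottle1 in the frame of stop between -0.004 and 0.004 m and angle between each of bottle1, bottle2, bottle3, bottle4's own z axis and vertical below 0.12 rad and x of bottle2 in the frame of stop between -0.006 and 0.015 m and z of bottle2 in the frame of stop between -0.004 and 0.004 m and x of bottle3 in the frame of stop between -0.006 and 0.015 m and z of bottle3 in the frame of stop between -0.004 and 0.004 m and x of bottle4 in the frame of stop between -0.006 and 0.015 m and z of bottle4 in the frame of stop between -0.004 and 0.004 m and (y of bottle1 in the frame of stop between -0.024 and -0.016 m or y of bottle1 in the frame of stop between -0.067 and -0.054 m or y of bottle1 in the frame of stop between -0.11 and -0.092 m or y of bottle1 in the frame of stop between -0.153 and -0.13 m) and (y of bottle2 in the frame of stop between -0.024 and -0.016 m or y of bottle2 in the frame of stop between -0.067 and -0.054 m or y of bottle2 in the frame of stop between -0.11 and -0.092 m or y of bottle2 in the frame of stop between -0.153 and -0.13 m) and (y of bottle3 in the frame of stop between -0.024 and -0.016 m or y of bottle3 in the frame of stop between -0.067 and -0.054 m or y of bottle3 in the frame of stop between -0.11 and -0.092 m or y of bottle3 in the frame of stop between -0.153 and -0.13 m) and (y of bottle4 in the frame of stop between -0.024 and -0.016 m or y of bottle4 in the frame of stop between -0.067 and -0.054 m or y of bottle4 in the frame of stop between -0.11 and -0.092 m or y of bottle4 in the frame of stop between -0.153 and -0.13 m) and (not (y of bottle1 in the frame of stop between -0.067 and -0.054 m or y of bottle2 in the frame of stop between -0.067 and -0.054 m or y of bottle3 in the frame of stop between -0.067 and -0.054 m or y of bottle4 in the frame of stop between -0.067 and -0.054 m) or (y of bottle1 in the frame of stop between -0.024 and -0.016 m or y of bottle2 in the frame of stop between -0.024 and -0.016 m or y of bottle3 in the frame of stop between -0.024 and -0.016 m or y of bottle4 in the frame of stop between -0.024 and -0.016 m)) and (not (y of bottle1 in the frame of stop between -0.11 and -0.092 m or y of bottle2 in the frame of stop between -0.11 and -0.092 m or y of bottle3 in the frame of stop between -0.11 and -0.092 m or y of bottle4 in the frame of stop between -0.11 and -0.092 m) or (y of bottle1 in the frame of stop between -0.067 and -0.054 m or y of bottle2 in the frame of stop between -0.067 and -0.054 m or y of bottle3 in the frame of stop between -0.067 and -0.054 m or y of bottle4 in the frame of stop between -0.067 and -0.054 m)) and (not (y of bottle1 in the frame of stop between -0.153 and -0.13 m or y of bottle2 in the frame of stop between -0.153 and -0.13 m or y of bottle3 in the frame of stop between -0.153 and -0.13 m or y of bottle4 in the frame of stop between -0.153 and -0.13 m) or (y of bottle1 in the frame of stop between -0.11 and -0.092 m or y of bottle2 in the frame of stop between -0.11 and -0.092 m or y of bottle3 in the frame of stop between -0.11 and -0.092 m or y of bottle4 in the frame of stop between -0.11 and -0.092 m)) and value of joint lever below 0.6 rad), for 0.2 s.
3. with the lever not yet closed (2.0 rad at most), the nut is tightened far enough (at least 4.5 rad) for the bar to grip once the lever closes (value of joint nut above 4.5 rad and value of joint lever below 2 rad), for 0.1 s.
At the end, for the whole second after the job is handed in: Lever closed (2.4 rad or more); every bottle upright (within 0.12 rad), at rest on the deck between rail and bar, the first within 4 mm of the end stop and each next one within about 3 mm of touching the one before; the bar presses on every bottle with more than 5 N (x of bottle1 in the frame of stop between -0.006 and 0.015 m and z of bottle1 in the frame of stop between -0.004 and 0.004 m and angle between each of bottle1, bottle2, bottle3, bottle4's own z axis and vertical below 0.12 rad and x of bottle2 in the frame of stop between -0.006 and 0.015 m and z of bottle2 in the frame of stop between -0.004 and 0.004 m and x of bottle3 in the frame of stop between -0.006 and 0.015 m and z of bottle3 in the frame of stop between -0.004 and 0.004 m and x of bottle4 in the frame of stop between -0.006 and 0.015 m and z of bottle4 in the frame of stop between -0.004 and 0.004 m and (y of bottle1 in the frame of stop between -0.024 and -0.016 m or y of bottle1 in the frame of stop between -0.067 and -0.054 m or y of bottle1 in the frame of stop between -0.11 and -0.092 m or y of bottle1 in the frame of stop between -0.153 and -0.13 m) and (y of bottle2 in the frame of stop between -0.024 and -0.016 m or y of bottle2 in the frame of stop between -0.067 and -0.054 m or y of bottle2 in the frame of stop between -0.11 and -0.092 m or y of bottle2 in the frame of stop between -0.153 and -0.13 m) and (y of bottle3 in the frame of stop between -0.024 and -0.016 m or y of bottle3 in the frame of stop between -0.067 and -0.054 m or y of bottle3 in the frame of stop between -0.11 and -0.092 m or y of bottle3 in the frame of stop between -0.153 and -0.13 m) and (y of bottle4 in the frame of stop between -0.024 and -0.016 m or y of bottle4 in the frame of stop between -0.067 and -0.054 m or y of bottle4 in the frame of stop between -0.11 and -0.092 m or y of bottle4 in the frame of stop between -0.153 and -0.13 m) and (not (y of bottle1 in the frame of stop between -0.067 and -0.054 m or y of bottle2 in the frame of stop between -0.067 and -0.054 m or y of bottle3 in the frame of stop between -0.067 and -0.054 m or y of bottle4 in the frame of stop between -0.067 and -0.054 m) or (y of bottle1 in the frame of stop between -0.024 and -0.016 m or y of bottle2 in the frame of stop between -0.024 and -0.016 m or y of bottle3 in the frame of stop between -0.024 and -0.016 m or y of bottle4 in the frame of stop between -0.024 and -0.016 m)) and (not (y of bottle1 in the frame of stop between -0.11 and -0.092 m or y of bottle2 in the frame of stop between -0.11 and -0.092 m or y of bottle3 in the frame of stop between -0.11 and -0.092 m or y of bottle4 in the frame of stop between -0.11 and -0.092 m) or (y of bottle1 in the frame of stop between -0.067 and -0.054 m or y of bottle2 in the frame of stop between -0.067 and -0.054 m or y of bottle3 in the frame of stop between -0.067 and -0.054 m or y of bottle4 in the frame of stop between -0.067 and -0.054 m)) and (not (y of bottle1 in the frame of stop between -0.153 and -0.13 m or y of bottle2 in the frame of stop between -0.153 and -0.13 m or y of bottle3 in the frame of stop between -0.153 and -0.13 m or y of bottle4 in the frame of stop between -0.153 and -0.13 m) or (y of bottle1 in the frame of stop between -0.11 and -0.092 m or y of bottle2 in the frame of stop between -0.11 and -0.092 m or y of bottle3 in the frame of stop between -0.11 and -0.092 m or y of bottle4 in the frame of stop between -0.11 and -0.092 m)) and linear speed of each of bottle1, bottle2, bottle3, bottle4 below 0.02 m/s and value of joint lever above 2.4 rad and contact force between bar and bottle1 above 5 N and contact force between bar and bottle2 above 5 N and contact force between bar and bottle3 above 5 N and contact force between bar and bottle4 above 5 N).
It fails at once if the reagent bottle is shifted by more than 40 mm or tipped over (distance of stock from where it was at the start of the episode above 0.04 m or angle between stock's own z axis and vertical above 0.5 rad).
It fails at once if the beaker is shifted by more than 40 mm or tipped over (distance of beaker from where it was at the start of the episode above 0.04 m or angle between beaker's own z axis and vertical above 0.5 rad).
It fails at once if the tube rack is shifted by more than 40 mm or tipped over (distance of tube_rack from where it was at the start of the episode above 0.04 m or angle between tube_rack's own z axis and vertical above 0.5 rad).
Of bottle1, bottle2, bottle3, bottle4 only 2 to 4 are there at a start; the rules pass over those that are not, and their reading is None.
At some moment in a run one of bottle1, bottle2, bottle3, bottle4 may be knocked a few centimetres aside while the robot is not near it.
It also fails if it takes over 210 s, if anything falls off the work surface, if the arm or the gripper's body presses on something with over 40 N, if the wrist force passes 120 N, or if a joint passes its speed limit or range.

## Working session

There is one attempt and no reset: what is moved stays moved. The work goes in short steps, Python scripts to look and compute and a shell command to move; the robot and the scene stay as the last step left them, time stands still between calls to the robot, and variables do not carry over. Pictures are saved under pics/ and viewed, at most 14 in all, crops included, and the job is handed in when it is done.

```bash
ls; mkdir -p pics
python3 - <<'E'
from rig import r
import cv2
s=r.state();print({k:s[k] for k in('clock','ee_pos','ee_rot','finger_gap','ft_force')})
for n in('scene','top'):
    c=r.capture(n);cv2.imwrite(f'pics/{n}0.png',c['frame'][:,:,::-1]);print(n,c['fx'],c['cx'],c['cy'],c['rvec'],c['tvec'])
E
```

```text
pics
{'clock': 0.0, 'ee_pos': array([ 0.14339674, -0.53061751,  0.19120301]), 'ee_rot': array([-3.11282975e+00, -4.12997592e-01, -1.96860413e-04]), 'finger_gap': 0.08523988679096245, 'ft_force': array([0.66679227, 0.26675608, 0.02879465])}
scene 434.10665692821476 319.77579487530517 248.80416024015702 [ 2.05520332  1.60414654 -0.51014411] [-0.18309431 -0.39870345  1.436626  ]
top 611.3081107244544 315.0340980499473 240.9000381630216 [ 2.16925177 -2.10095186  0.21130057] [0.00431589 0.58436738 1.20395744]
```

View pics/scene0.png

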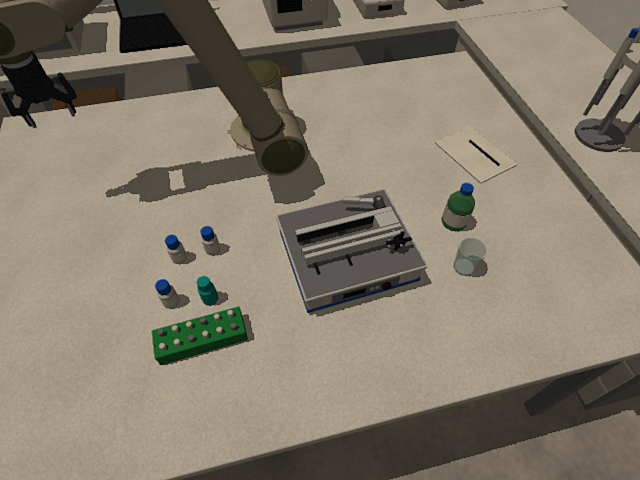

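View pics/top0.png

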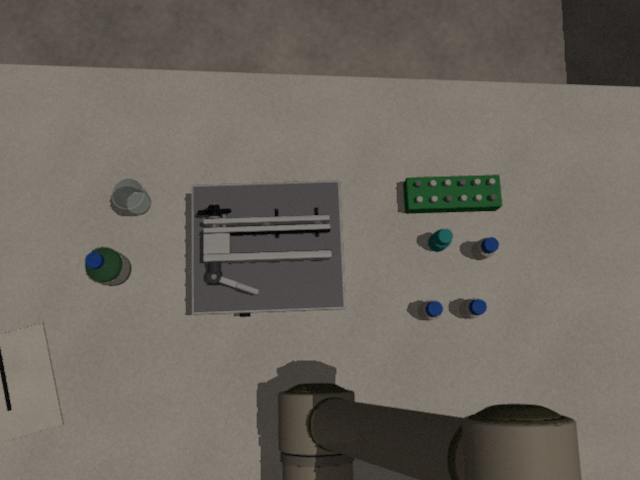

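The scene shows the shaker with its stop on the +y (left in top view) side and the lever closed, from pivot (213,277) to tip (257,291) in top. There are three blue-capped bottles, at top-view (489,245), (434,309) and (478,307). The turquoise decoy is at (441,240).

```bash
cat > h.py <<'E'
from rig import r
import cv2, numpy as np
from scipy.spatial.transform import Rotation as R
def cam(n):
    if n=='wrist':
        s=r.state(); c=r.capture(n); M=c['mount']
        Rt=R.from_rotvec(s['ee_rot']).as_matrix()
        Rw=Rt@M[:3,:3]; p=Rt@M[:3,3]+s['ee_pos']
    else:
        c=r.capture(n); Rc=R.from_rotvec(c['rvec']).as_matrix()
        Rw=Rc.T; p=-Rc.T@np.array(c['tvec'])
    return c,Rw,p
def ray(C,u,v):
    c,Rw,p=C; d=Rw@np.array([(u-c['cx'])/c['fx'],(v-c['cy'])/c['fy'],1]); return p,d/np.linalg.norm(d)
def plane(C,u,v,z):
    p,d=ray(C,u,v); return p+d*(z-p[2])/d[2]
def proj(C,X):
    c,Rw,p=C; q=Rw.T@(np.array(X)-p); return np.array([c['fx']*q[0]/q[2]+c['cx'],c['fy']*q[1]/q[2]+c['cy']])
def tri(a,b):
    A=np.zeros((3,3));B=np.zeros(3)
    for p,d in(a,b):
        P=np.eye(3)-np.outer(d,d);A+=P;B+=P@p
    X=np.linalg.solve(A,B); return X,sum(np.linalg.norm(np.cross(X-p,d)) for p,d in(a,b))
def blobs(f,lo,hi,amin=20):
    m=cv2.inRange(cv2.cvtColor(f,cv2.COLOR_RGB2HSV),lo,hi)
    n,_,st,ce=cv2.connectedComponentsWithStats(m)
    return [(ce[i],st[i]) for i in range(1,n) if st[i][4]>=amin]
BL=((105,120,40),(128,255,255))
def save(n,f,k=1): cv2.imwrite(f'pics/{n}.png',cv2.resize(f[:,:,::-1],None,fx=k,fy=k,interpolation=cv2.INTER_CUBIC))
E
python3 - <<'E'
from h import *
T=cam('top');S=cam('scene')
bt=blobs(T[0]['frame'],*BL);bs=blobs(S[0]['frame'],*BL)
for c,s in bt:
    best=min(((*tri(ray(T,*c),ray(S,*k)),k) for k,_ in bs),key=lambda t:t[1])
    print(c.round(1),s[4],best[0].round(4),round(best[1],4),plane(T,*c,.08).round(4))
for u,v in((193,186),(340,181),(343,311),(192,313)): print(plane(T,u,v,.085).round(3))
print('piv',plane(T,213,277,.121),'tip',plane(T,257,291,.121))
f=T[0]['frame'];save('topcrop',f[165:330,175:360],4)
E
```

```text
[489.9 244.5] 182 [ 0.585  -0.3322  0.0717] 0.0005 [ 0.5834 -0.3299  0.08  ]
[ 94.2 260.2] 242 [0.5182 0.4423 0.1312] 0.0003 [0.5252 0.4601 0.08  ]
[477.8 306.6] 187 [ 0.4584 -0.3054  0.0708] 0.0006 [ 0.4576 -0.303   0.08  ]
[433.9 308.5] 180 [ 0.4519 -0.2178  0.0706] 0.0001 [ 0.4512 -0.2158  0.08  ]
[0.683 0.274 0.085]
[ 0.704 -0.024  0.085]
[ 0.44  -0.036  0.085]
[0.427 0.259 0.085]
piv [0.49465954 0.21716607 0.121     ] tip [0.4705516  0.13186703 0.121     ]
```

View pics/topcrop.png

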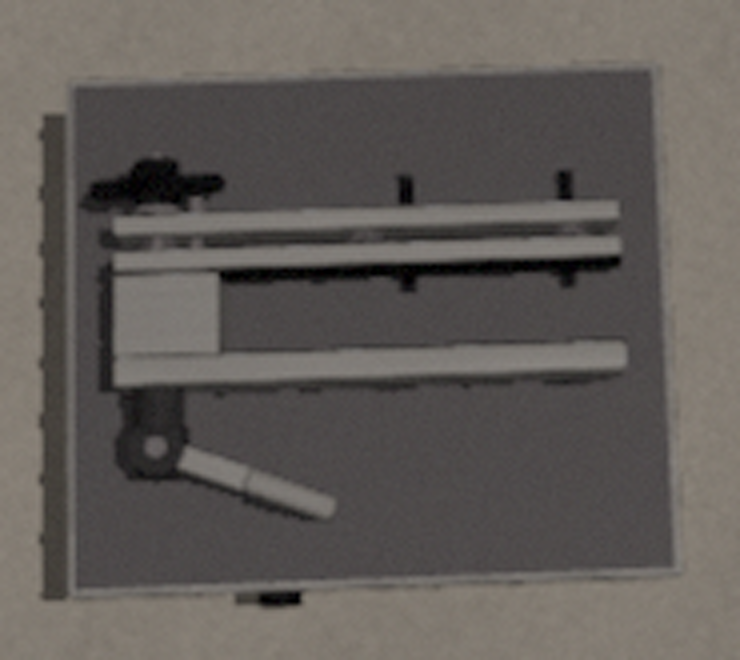

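The crop shows the deck outline clearly, with corners at crop (70,85), (660,67), (683,570) and (68,592). The stop block's face edge is near x=218, and the lever runs from pivot (155,447) to tip (335,508).

```bash
cat >> h.py <<'E'
def fit2(src,dst):
    src=np.array(src);dst=np.array(dst);a=src-src.mean(0);b=dst-dst.mean(0)
    th=np.arctan2((a[:,0]*b[:,1]-a[:,1]*b[:,0]).sum(),(a*b).sum()); c,s=np.cos(th),np.sin(th)
    Rm=np.array([[c,-s],[s,c]]); t=dst.mean(0)-Rm@src.mean(0); return th,t,np.linalg.norm(src@Rm.T+t-dst,axis=1)
E
python3 - <<'E'
from h import *
T=cam('top')
P=lambda x,y,z: plane(T,175+(x+.5)/4-.5,165+(y+.5)/4-.5,z)[:2]
cr=[P(70,85,.085),P(660,67,.085),P(683,570,.085),P(68,592,.085)]
src=[(.131,.151),(.131,-.151),(-.131,-.151),(-.131,.151)]
th,t,e=fit2(src,cr);print('shaker',th,t,e.round(4))
c,s=np.cos(th),np.sin(th);Rm=np.array([[c,-s],[s,c]])
inv=lambda p:(Rm.T@(np.array(p)-t)).round(4)
for n,a in dict(stopface1=(219,272),stopface2=(219,352),rail_r=(627,343),rail_l=(114,355),rail_ro=(627,366)).items(): print(n,inv(P(*a,.131)))
for n,a in dict(piv=(155,447,.121),tip=(335,508,.13),hub=(155,180,.121),bar=(620,253,.131)).items(): print(n,inv(P(*a)))
S=cam('scene');f=S[0]['frame'];save('sc1',f[180:320,265:435],4)
M=T[0]['frame']
print('piv world',Rm@[-.064,.1]+t)
E
```

```text
shaker 0.06617877440832873 [0.56534082 0.11819224] [0.0037 0.0032 0.0034 0.003 ]
stopface1 [0.0196 0.0701]
stopface2 [-0.0194  0.0705]
rail_r [-0.0214 -0.1248]
rail_l [-0.0192  0.1205]
rail_ro [-0.0326 -0.1243]
piv [-0.0628  0.1027]
tip [-0.0959  0.0167]
hub [0.0683 0.1019]
bar [ 0.0227 -0.1232]
piv world [0.49486787 0.21374099]
```

View pics/sc1.png

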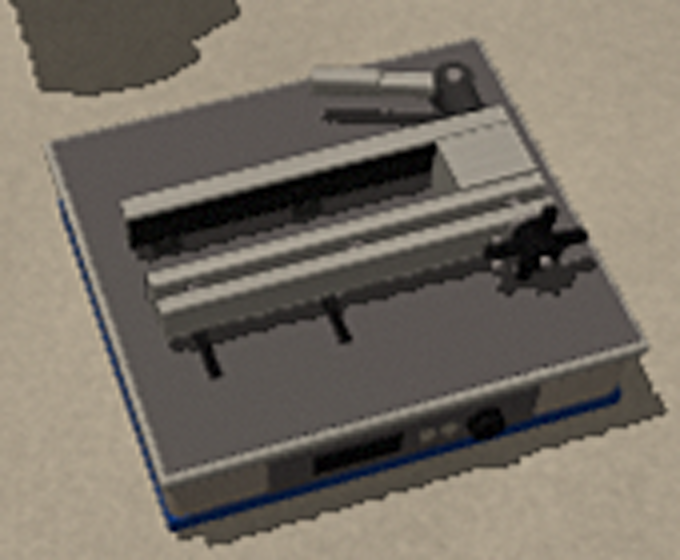

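The scene crop confirms this: the lever is nearly closed along the rail, and the nut sits at the far end with its spokes diagonal or upright. Shaker yaw is about 0.06 and the fit agrees with the stop to 1 mm. I'll plan the first move to a viewing pose above the lever.

```bash
cat >> h.py <<'E'
def yaw(s=None):
    s=s or r.state(); m=R.from_rotvec(s['ee_rot']).as_matrix(); return np.arctan2(m[1,0],m[0,0])
def go(x,y,z,yw=None):
    "shift in tool units (0.12 m) to the target; then rz units (0.1 rad) and tilt"
    s=r.state(); m=R.from_rotvec(s['ee_rot']).as_matrix()
    d=m.T@(np.array([x,y,z])-s['ee_pos'])/.12
    out='t=%s rows@50mm=%.1f'%(d.round(3),np.linalg.norm(d)*.12/.05)
    if yw is not None: out+=' rz(short)=%.2f'%(-((yw-yaw(s)+np.pi)%(2*np.pi)-np.pi)/.1)
    print(out)
E
python3 - <<'E'
from h import *
print(yaw(),r.tcp_to_grasp);go(.143,-.53,.31);go(.475,.152,.31,4.40-2*np.pi)
c,Rw,p=cam('wrist');print(c['mount'].round(3),c['fx'])
E
```

```text
0.26381752277466797 -0.0187
t=[-0.002 -0.008 -0.986] rows@50mm=2.4
t=[ 4.151 -4.773 -0.984] rows@50mm=15.4 rz(short)=21.47
[[-0.    -0.963 -0.271  0.069]
 [ 1.    -0.     0.001 -0.001]
 [-0.001 -0.271  0.963 -0.182]
 [ 0.     0.     0.     1.   ]] 385.01494968924874
```

```bash
python3 -m handwheel '[0,0,0,-0.33,0,0,0, 0,0,0,-0.33,0,0,0, 0,0,0,-0.33,0,0,0]' && python3 -m handwheel '[0,0.208,-0.239,0,0,0,0, 0,0.208,-0.239,0,0,0,0, 0,0.208,-0.239,0,0,0,0, 0,0.208,-0.239,0,0,0,0, 0,0.208,-0.239,0,0,0,0, 0,0.208,-0.239,0,0,0,0, 0,0.208,-0.239,0,0,0,0, 0,0.208,-0.239,0,0,0,0, 0,0.208,-0.239,0,0,0,0, 0,0.208,-0.239,0,0,0,0]' && python3 -m handwheel '[0,0.208,-0.239,0,0,0,0, 0,0.208,-0.239,0,0,0,0, 0,0.208,-0.239,0,0,0,0, 0,0.208,-0.239,0,0,0,0, 0,0.208,-0.239,0,0,0,0, 0,0.208,-0.239,0,0,0,0, 0,0.208,-0.239,0,0,0,0, 0,0.208,-0.239,0,0,0,0, 0,0.208,-0.239,0,0,0,0, 0,0.208,-0.239,0,0,0,0]'
python3 - <<'E'
from h import *
s=r.state();print(s['joint_positions'].round(2),s['finger_gap']);go(.475,.152,.31,4.40)
c=cam('wrist');save('w1',c[0]['frame']);np.save('w1.npy',[r.state()['ee_pos'],r.state()['ee_rot']])
E
```

```text
clock: 0.65
ee_pos: [0.1434, -0.5306, 0.3121]
ee_rot: [-3.114, -0.413, -0.0]
ft_force: [0.4, -0.6, -0.4]
finger_gap: 0.0442
grip_force: 0.0
clock: 1.65
ee_pos: [0.3099, -0.1875, 0.3108]
ee_rot: [3.114, 0.412, 0.0]
ft_force: [0.6, -1.1, -0.4]
finger_gap: 0.0426
grip_force: 0.0
clock: 2.65
ee_pos: [0.4761, 0.1546, 0.3106]
ee_rot: [3.114, 0.414, 0.0]
ft_force: [-0.2, -0.7, 0.5]
finger_gap: 0.0427
grip_force: 0.0
[ 0.08  0.23  1.18 -0.    1.73  1.38] 0.042668768171293225
t=[-0.015  0.019  0.005] rows@50mm=0.1 rz(short)=21.47
```

View pics/w1.png

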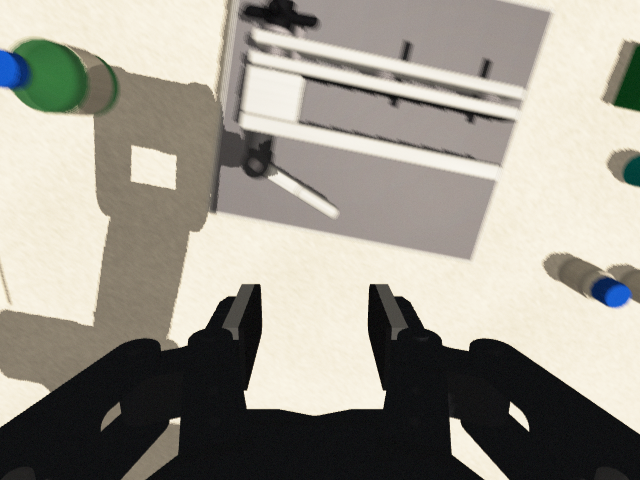

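The wrist view shows the lever with pivot at (257,160) and tip at (337,212), and the stop block's face edge from (304,75) to (299,122). The rail's inner top edge runs from (243,113) to (499,167).

```bash
python3 - <<'E'
from h import *
C=cam('wrist')
for n,u,v,z in(('stopA',304,75,.131),('stopB',299,122,.131),('railL',243,113,.131),('railR',499,167,.131),('piv',257,160,.121),('piv13',257,160,.131),('tip',337,212,.13),('hub',283,13,.121)): print(n,plane(C,u,v,z).round(4))
a=plane(C,243,113,.131);b=plane(C,499,167,.131);d=a-b;print('rail yaw',np.arctan2(-d[0],d[1]))
E
python3 -m handwheel '[-0.35,0,0,0,0,0,-1, -0.35,0,0,0,0,0,-1, -0.35,0,0,0,0,0,-1, -0.35,0,0,0,0,0,-1, -0.35,0,0,0,0,0,-1, -0.35,0,0,0,0,0,-1, -0.35,0,0,0,0,0,-1, -0.35,0,0,0,0,0,-1, -0.35,0,0,0,0,0,-1, -0.35,0,0,0,0,0,-1]'
python3 -c "
from h import *;print(r.state()['joint_positions'],yaw())"
```

```text
stopA [0.5832 0.1973 0.131 ]
stopB [0.5441 0.1916 0.131 ]
railL [0.5384 0.2418 0.131 ]
railR [0.5542 0.0029 0.131 ]
piv [0.5002 0.2217 0.121 ]
piv13 [0.5014 0.2204 0.131 ]
tip [0.4736 0.1356 0.13  ]
hub [0.6275 0.228  0.121 ]
rail yaw 0.06622793176077783
clock: 3.75
ee_pos: [0.4755, 0.1524, 0.3107]
ee_rot: [2.531, 1.86, -0.0]
ft_force: [-0.5, -0.7, -0.2]
finger_gap: 0.0278
grip_force: 0.0
[ 7.26963441e-02  2.30191103e-01  1.17926782e+00 -1.75225325e-04
  1.73212433e+00  3.76057039e-01] 1.267407479024143
```

```bash
A='x'; python3 -m handwheel '[-0.35,0,0,0,0,0,-1, -0.35,0,0,0,0,0,-1, -0.35,0,0,0,0,0,-1, -0.35,0,0,0,0,0,-1, -0.35,0,0,0,0,0,-1, -0.35,0,0,0,0,0,-1, -0.35,0,0,0,0,0,-1, -0.35,0,0,0,0,0,-1, -0.35,0,0,0,0,0,-1, -0.35,0,0,0,0,0,-1]' >/dev/null
python3 -m handwheel '[-0.35,0,0,0,0,0,-1, -0.35,0,0,0,0,0,-1, -0.35,0,0,0,0,0,-1, -0.35,0,0,0,0,0,-1, -0.35,0,0,0,0,0,-1, -0.35,0,0,0,0,0,-1, -0.35,0,0,0,0,0,-1, -0.35,0,0,0,0,0,-1, -0.35,0,0,0,0,0,-1, -0.35,0,0,0,0,0,-1]' >/dev/null
python3 -m handwheel '[-0.35,0,0,0,0,0,-1, -0.35,0,0,0,0,0,-1, -0.35,0,0,0,0,0,-1, -0.35,0,0,0,0,0,-1, -0.35,0,0,0,0,0,-1, -0.35,0,0,0,0,0,-1, -0.35,0,0,0,0,0,-1, -0.35,0,0,0,0,0,-1, -0.35,0,0,0,0,0,-1, -0.35,0,0,0,0,0,-1]' >/dev/null
python3 -m handwheel '[-0.35,0,0,0.4,0,0,0, -0.35,0,0,0.4,0,0,0, -0.35,0,0,0,0,0,0, -0.35,0,0,0,0,0,0]'
python3 - <<'E'
from h import *
print(r.state()['joint_positions'].round(3),yaw()%6.2832,r.state()['ee_pos'])
c=cam('wrist');save('w2',c[0]['frame'])
E
```

```text
clock: 7.15
ee_pos: [0.4763, 0.1527, 0.2161]
ee_rot: [-1.671, 2.66, -0.001]
ft_force: [1.1, 0.9, 2.2]
finger_gap: 0.0277
grip_force: 0.0
[ 0.073  0.275  1.386 -0.     1.48  -2.62 ] 4.263454871437687 [0.4762812  0.15265924 0.21611703]
```

View pics/w2.png

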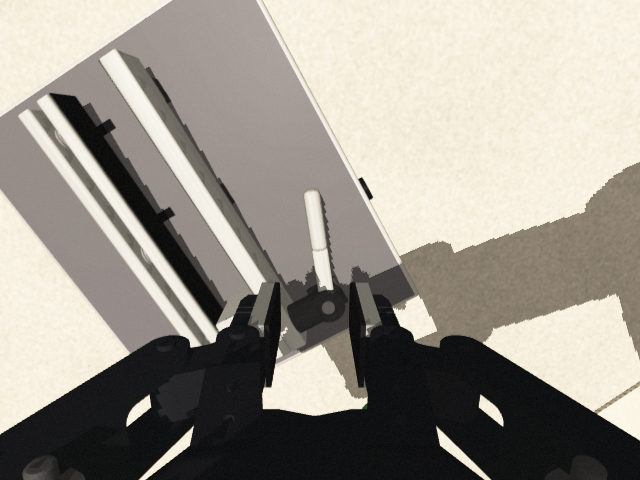

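This view shows the lever from its pivot cap at (328,308) to its tip at (311,192), with the grip between the fingers and nearly parallel to them. I'll compute the geometry from here.

Run:
```python
from h import *
C=cam('wrist')
pv=plane(C,328,308,.131);tp=plane(C,311,190,.13);print('piv',pv,'tip',tp)
d=(tp-pv)[:2];print(np.linalg.norm(d),np.arctan2(d[1],d[0])%6.2832)
a=plane(C,102,58,.131);b=plane(C,252,294,.131);print('rail outer? edge',a,b,np.arctan2(-(b-a)[0],(b-a)[1]))
e1=plane(C,123,50,.131);print('rail end corner other side',e1)
# predicted pixels from top-based frame
th=.062;t=np.array([.5653,.1182]);c,s=np.cos(th),np.sin(th);Rm=np.array([[c,-s],[s,c]])
for n,q in dict(piv=(-.064,.1,.131),railin=(-.02,-.125,.131),railout=(-.034,-.125,.131),barin=(.031,-.1125,.131)).items(): print(n,proj(C,[*(Rm@q[:2]+t),q[2]]))
g=pv[:2]+.065*d/np.linalg.norm(d);print('grip',g);go(*g,.105,np.arctan2(d[1],d[0]))
```

```text
piv [0.49604706 0.21574144 0.131     ] tip [0.46830647 0.12874478 0.13      ]
0.09131242548938738 4.40372650472958
rail outer? edge [ 0.55178223 -0.00595359  0.131     ] [0.54288821 0.18040896 0.131     ] 0.04768810651123729
rail end corner other side [ 0.53703805 -0.00404291  0.131     ]
piv [328.02557384 305.74466745]
railin [98.66472394 56.13601746]
railout [116.21359628  44.38057815]
barin [ 49.34843655 114.81779891]
grip [0.47630015 0.15381359]
t=[-0.001  0.015  0.938] rows@50mm=2.3 rz(short)=-1.40
```

```bash
python3 -m handwheel '[-0.35,0,0.015,0,0,0,-0.7, -0.35,0,0,0,0,0,-0.7, -0.35,0,0,0.3,0,0,0, -0.35,0,0,0.3,0,0,0, -0.35,0,0,0.33,0,0,0, -0.35,0,0,0,0,0,0, -0.6,0,0,0,0,0,0, -0.6,0,0,0,0,0,0, -0.6,0,0,0,0,0,0]'
python3 -c "
from h import *;print(r.state()['joint_positions'].round(2),yaw()%6.2832)"
```

```text
clock: 8.15
ee_pos: [0.4754, 0.1539, 0.1052]
ee_rot: [-1.852, 2.534, -0.003]
ft_force: [-0.4, -1.3, 0.1]
finger_gap: 0.0172
grip_force: 0.0
[ 0.08  0.38  1.58  0.    1.18 -2.76] 4.403865905237783
```

```bash
python3 -m handwheel '[-0.6,-0.0027,0.054,0,0,0,1, -0.6,-0.0027,0.054,0,0,0,1, -0.6,-0.0027,0.054,0,0,0,1, -0.6,-0.0027,0.054,0,0,0,1, -0.6,-0.0027,0.054,0,0,0,1, -0.6,-0.0027,0.054,0,0,0,1, -0.6,-0.0027,0.054,0,0,0,1, -0.6,-0.0027,0.054,0,0,0,1, -0.6,-0.0027,0.054,0,0,0,1, -0.6,-0.0027,0.054,0,0,0,1]'
python3 -c "
from h import *;y=yaw();p=r.state()['ee_pos'][:2];print(r.state()['joint_positions'].round(2),y%6.2832,p-.065*np.array([np.cos(y),np.sin(y)]))"
```

```text
clock: 9.15
ee_pos: [0.4317, 0.1991, 0.1044]
ee_rot: [-0.404, 3.113, 0.0]
ft_force: [0.4, 0.7, -0.3]
finger_gap: 0.017
grip_force: 0.0
[ 0.18  0.34  1.64 -0.    1.16 -1.65] 3.399753358885121 [0.49454932 0.21572111]
```

Run:
```python
from h import *
c=cam('wrist');save('w3',c[0]['frame'])
```

```text
(no output)
```

View pics/w3.png

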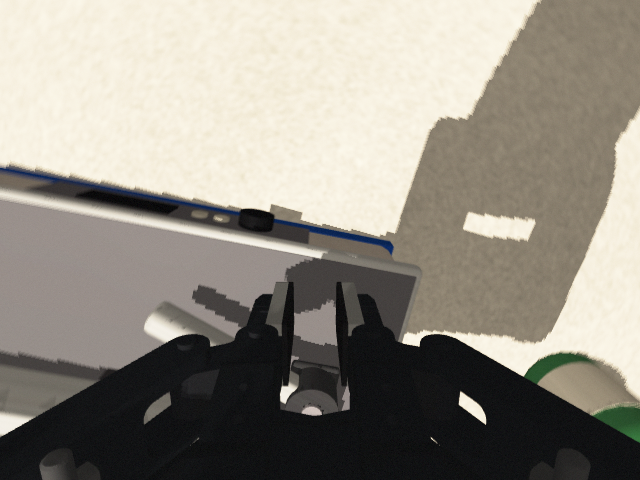

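Run:
```python
from h import *
C=cam('wrist')
pv=plane(C,312,408,.131)
tp=plane(C,152,318,.13);d=tp-pv;print(pv,tp,np.arctan2(d[1],d[0])%6.28,np.linalg.norm(d))
# two-view height of lever tip: earlier view w2 px (311,190)
p,dd=ray(C,152,318)
m=np.load('w1.npy')
T=cam('top');f=T[0]['frame'];save('t3',f[165:330,175:360],4)
```

```text
[0.4905161  0.21435984 0.131     ] [0.46284893 0.13324489 0.13      ] 4.380492040301369 0.0857094363080353
```

View pics/t3.png

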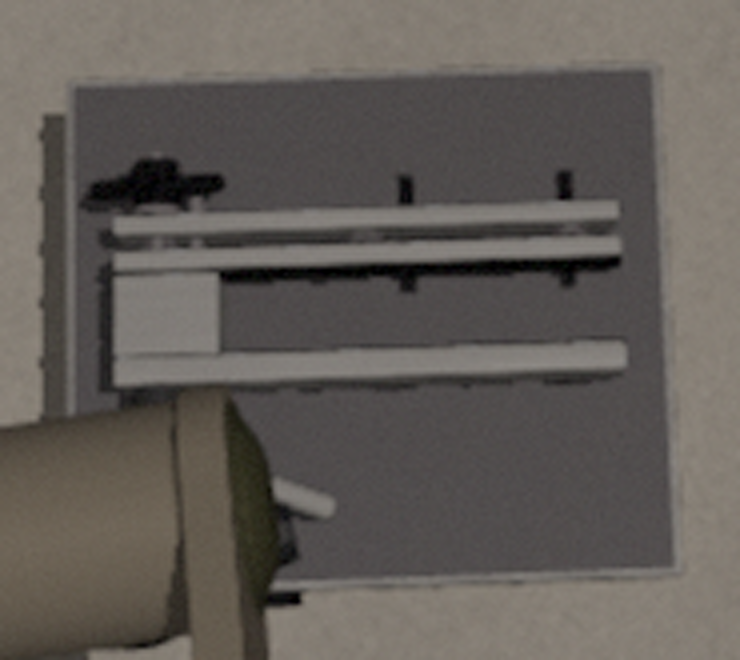

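The top crop shows the lever unmoved, with its tip still at crop (333,508), so the fingers passed over it. I'll check the height by triangulation and see where the fingertips appear in the image.

Run:
```python
from h import *
C=cam('wrist');s=r.state();m=R.from_rotvec(s['ee_rot']).as_matrix();print(s['ee_pos'],s['ft_force'].round(1))
for gy in(-.0085,0,.0085):
  for z in(0,-.01,-.02): print(gy,z,proj(C,s['ee_pos']+m@[0,gy,z]).round(0))
M=C[0]['mount'];Rt=R.from_rotvec([-1.671,2.66,-.001]).as_matrix()
C2=(C[0],Rt@M[:3,:3],Rt@M[:3,3]+np.array([.47628,.15266,.21612]))
T=cam('top')
print('tip w2/w3',tri(ray(C2,311,190),ray(C,152,318)),'w3/top',tri(ray(T,175+83.5,165+127),ray(C,152,318)),'w2/top',tri(ray(T,175+83.5,165+127),ray(C2,311,190)))
print('piv w2/top',tri(ray(T,175+38.6,165+111.6),ray(C2,328,308)))
```

```text
[0.43163105 0.19876123 0.10380129] [-0.3 -0.2  0.2]
-0.0085 0 [296. 268.]
-0.0085 -0.01 [295. 276.]
-0.0085 -0.02 [294. 284.]
0 0 [313. 268.]
0 -0.01 [313. 276.]
0 -0.02 [313. 284.]
0.0085 0 [330. 268.]
0.0085 -0.01 [331. 276.]
0.0085 -0.02 [332. 284.]
tip w2/w3 (array([0.46793927, 0.12994157, 0.12232028]), np.float64(0.0016646848685053658)) w3/top (array([0.46916403, 0.12949664, 0.12064404]), np.float64(0.0013467779676352809)) w2/top (array([0.46702629, 0.12783566, 0.13377148]), np.float64(0.0010446064195152567))
piv w2/top (array([0.49424214, 0.21444185, 0.13182913]), np.float64(8.209404778644283e-05))
```

Run:
```python
from h import *
C=cam('wrist');s=r.state();m=R.from_rotvec(s['ee_rot']).as_matrix();print(s['finger_gap'])
for x in(-.011,.011):
  for z in(0,-.01,-.02,-.03,-.04): print(x,z,proj(C,s['ee_pos']+m@[x,.0085,z]).round(0))
f=C[0]['frame'][260:400,240:400];save('fing',f,5)
```

```text
0.016660488611477526
-0.011 0 [330. 289.]
-0.011 -0.01 [331. 297.]
-0.011 -0.02 [332. 306.]
-0.011 -0.03 [333. 317.]
-0.011 -0.04 [334. 328.]
0.011 0 [331. 248.]
0.011 -0.01 [332. 254.]
0.011 -0.02 [332. 261.]
0.011 -0.03 [334. 269.]
0.011 -0.04 [335. 278.]
```

View pics/fing.png

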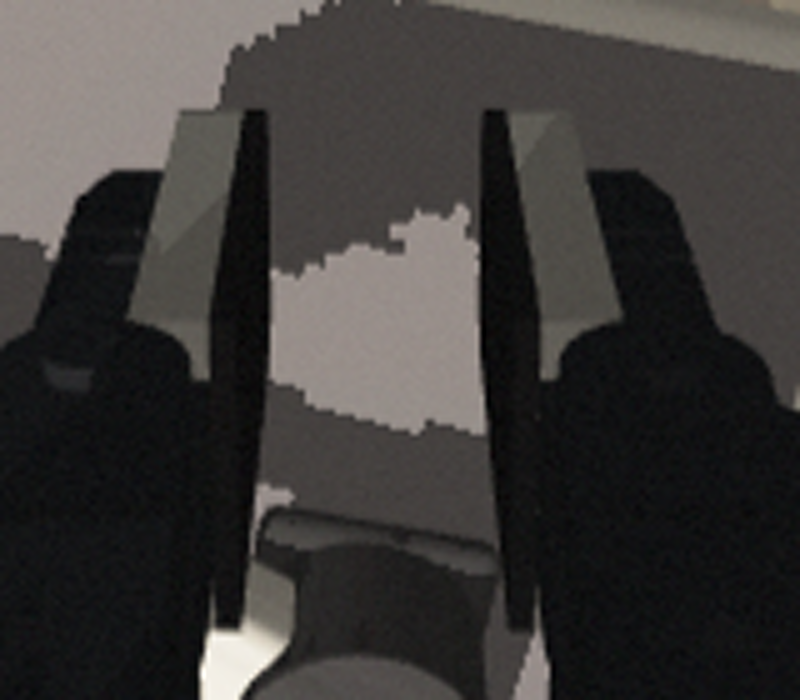

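The inner pad edges at the tips are 42 px apart for a 16.7 mm gap, so they are 0.153 m from the camera. That puts the real fingertips about 40 mm short of the reported TCP, which explains passing over the lever. I'll go back along the arc, then descend around the lever in small steps while watching the force.

```bash
python3 -m handwheel '[-0.35,-0.0027,-0.054,0,0,0,-1, -0.35,-0.0027,-0.054,0,0,0,-1, -0.35,-0.0027,-0.054,0,0,0,-1, -0.35,-0.0027,-0.054,0,0,0,-1, -0.35,-0.0027,-0.054,0,0,0,-1, -0.35,-0.0027,-0.054,0,0,0,-1, -0.35,-0.0027,-0.054,0,0,0,-1, -0.35,-0.0027,-0.054,0,0,0,-1, -0.35,-0.0027,-0.054,0,0,0,-1, -0.35,-0.0027,-0.054,0,0,0,-1]' | grep -E 'pos|rot|force'
python3 -m handwheel '[-0.35,0,0,0.042,0,0,0, -0.35,0,0,0.042,0,0,0, -0.35,0,0,0,0,0,0, -0.35,0,0,0,0,0,0]'| grep -E 'pos|rot|force'
python3 -m handwheel '[-0.35,0,0,0.042,0,0,0, -0.35,0,0,0,0,0,0]'| grep -E 'pos|rot|force'
python3 -c "
from h import *;print(r.state()['joint_positions'].round(2),yaw()%6.2832);go(.4763,.1538,.06,4.404)"
```

```text
ee_pos: [0.4746, 0.1533, 0.1032]
ee_rot: [-1.86, 2.532, -0.0]
ft_force: [0.4, -0.5, 0.1]
grip_force: 0.0
ee_pos: [0.4738, 0.1538, 0.0928]
ee_rot: [1.852, -2.537, -0.0]
ft_force: [-0.1, -0.5, -0.0]
grip_force: 0.0
ee_pos: [0.4738, 0.1538, 0.0874]
ee_rot: [1.853, -2.536, -0.001]
ft_force: [-0.5, 0.4, 0.3]
grip_force: 0.0
[ 0.08  0.4   1.6   0.    1.14 -2.76] 4.403624884104356
t=[-0.007 -0.02   0.228] rows@50mm=0.5 rz(short)=-0.00
```

```bash
for i in 1; do python3 -m handwheel '[-0.35,-0.007,-0.02,0.042,0,0,0, -0.35,0,0,0,0,0,0]'| grep -E 'pos|force'
python3 -m handwheel '[-0.35,0,0,0.042,0,0,0, -0.35,0,0,0,0,0,0]'| grep -E 'pos|force'; python3 -m handwheel '[-0.35,0,0,0.042,0,0,0, -0.35,0,0,0,0,0,0]'| grep -E 'pos|force'; done
python3 -m handwheel '[-0.6,0,0,0,0,0,0, -0.6,0,0,0,0,0,0, -0.6,0,0,0,0,0,0]'| grep -E 'gap|force'
python3 - <<'E'
from h import *
c=cam('wrist');save('w4',c[0]['frame'][150:400,150:500],2)
E
```

```text
ee_pos: [0.4767, 0.1538, 0.0823]
ft_force: [-0.0, 0.6, 0.4]
grip_force: 0.0
ee_pos: [0.4763, 0.1538, 0.0772]
ft_force: [-0.3, 0.3, 0.4]
grip_force: 0.0
ee_pos: [0.4764, 0.1538, 0.0722]
ft_force: [0.1, 0.6, 0.3]
grip_force: 0.0
ft_force: [0.2, 0.2, -0.7]
finger_gap: 0.0174
grip_force: 0.0
```

View pics/w4.png

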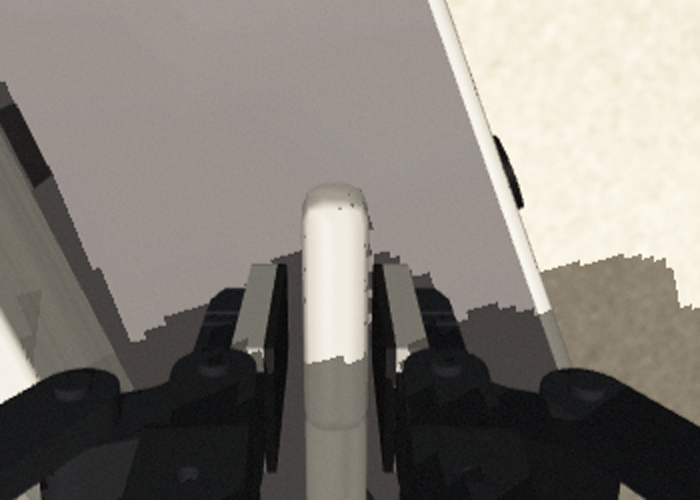

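The lever now sits centred between the pads, and the TCP at 0.072 is below the deck level without contact, confirming the offset. I'll go 10 mm lower and then swing.

```bash
python3 -m handwheel '[-0.6,0,0,0.042,0,0,0, -0.6,0,0,0.042,0,0,0, -0.6,0,0,0,0,0,0]'| grep -E 'pos|force'
python3 -m handwheel '[-0.6,-0.0027,0.054,0,0,0,1, -0.6,-0.0027,0.054,0,0,0,1, -0.6,-0.0027,0.054,0,0,0,1, -0.6,-0.0027,0.054,0,0,0,1, -0.6,-0.0027,0.054,0,0,0,1]'| grep -E 'pos|force|gap'
python3 -c "
from h import *;y=yaw();p=r.state()['ee_pos'][:2];print(r.state()['joint_positions'].round(2),y%6.2832,p-.065*np.array([np.cos(y),np.sin(y)]))"
```

```text
ee_pos: [0.4762, 0.1537, 0.0619]
ft_force: [-0.0, -0.3, 0.4]
grip_force: 0.0
ee_pos: [0.4497, 0.1701, 0.0625]
ft_force: [3.1, -4.0, -3.2]
finger_gap: 0.0167
grip_force: 2.6
[ 0.12  0.41  1.68 -0.    1.05 -2.21] 3.8996864954077712 [0.49691461 0.21481185]
```

```bash
python3 -m handwheel '[-0.6,-0.0027,0.054,0,0,0,1, -0.6,-0.0027,0.054,0,0,0,1, -0.6,-0.0027,0.054,0,0,0,1, -0.6,-0.0027,0.054,0,0,0,1, -0.6,-0.0027,0.054,0,0,0,1, -0.6,-0.0027,0.054,0,0,0,1, -0.6,-0.0027,0.054,0,0,0,1, -0.6,-0.0027,0.054,0,0,0,1, -0.6,-0.0027,0.054,0,0,0,1, -0.6,-0.0027,0.054,0,0,0,1]'| grep -E 'pos|force|gap'
python3 -c "
from h import *;y=yaw();p=r.state()['ee_pos'][:2];print(y%6.2832,p-.065*np.array([np.cos(y),np.sin(y)]))"
python3 -m handwheel '[-0.6,-0.0027,0.054,0,0,0,1, -0.6,-0.0027,0.054,0,0,0,1, -0.6,-0.0027,0.054,0,0,0,1, -0.6,-0.0027,0.054,0,0,0,1, -0.6,-0.0027,0.054,0,0,0,1, -0.6,-0.0027,0.054,0,0,0,1, -0.6,-0.0027,0.054,0,0,0,1, -0.6,-0.0027,0.054,0,0,0,1, -0.6,-0.0027,0.054,0,0,0,1, -0.6,-0.0027,0.054,0,0,0,1]'| grep -E 'pos|force|gap'
python3 -c "
from h import *;y=yaw();p=r.state()['ee_pos'][:2];print(r.state()['joint_positions'].round(2),y%6.2832,p-.065*np.array([np.cos(y),np.sin(y)]))
c=cam('wrist');save('w5',c[0]['frame'])"
```

```text
ee_pos: [0.4335, 0.2303, 0.0625]
ft_force: [2.4, -4.3, -2.3]
finger_gap: 0.017
grip_force: 2.4
2.899972055142536 [0.49666126 0.21478616]
ee_pos: [0.4744, 0.2762, 0.0622]
ft_force: [-2.8, -4.7, 0.6]
finger_gap: 0.017
grip_force: 2.3
[ 0.31  0.51  1.49 -0.    1.14 -0.02] 1.8999500831670861 [0.49539532 0.21466304]
```

View pics/w5.png

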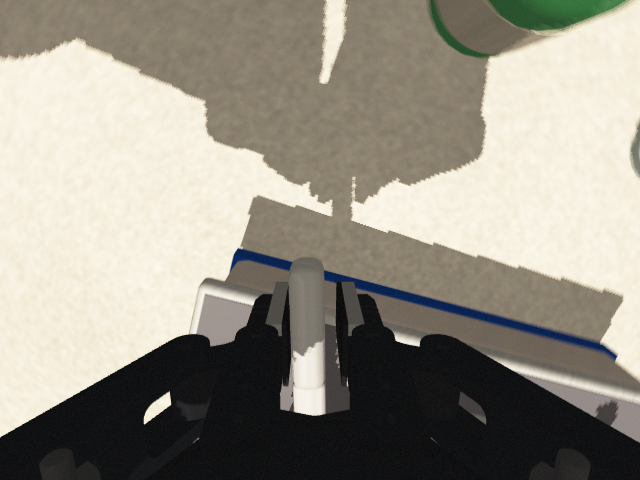

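The lever is open at q≈0.05 between the pads. Now I'll rise, turn to the lane yaw (1.633) and plan for the bottles.

```bash
python3 -m handwheel '[-0.35,0,0,0,0,0,0, -0.35,0,0,-0.3,0,0,0, -0.1,0,0,-0.4,0,0,0, 0.06,0,0,-0.4,0,0,1, 0.06,0,0,-0.4,0,0,1, 0.06,0,0,0,0,0,0.67, 0.06,0,0,0,0,0,0]'| grep -E 'pos|force|gap'
python3 - <<'E'
from h import *
print(yaw());go(.4519,-.2178,.20,1.633)
T=cam('top')
for c,s in blobs(T[0]['frame'],*BL): print(c.round(1),plane(T,*c,.071).round(4))
E
```

```text
ee_pos: [0.4753, 0.2772, 0.2437]
ft_force: [0.2, 0.5, -1.0]
finger_gap: 0.0452
grip_force: 0.0
1.6377653576727975
t=[-4.103 -0.472  0.36 ] rows@50mm=9.9 rz(short)=0.05
[489.9 244.6] [ 0.585  -0.3326  0.071 ]
[477.7 306.6] [ 0.4583 -0.3054  0.071 ]
[433.9 308.6] [ 0.4516 -0.2176  0.071 ]
```

```bash
python3 -m handwheel '[0.06,-0.342,-0.0393,0,0,0,0, 0.06,-0.342,-0.0393,0,0,0,0, 0.06,-0.342,-0.0393,0,0,0,0, 0.06,-0.342,-0.0393,0,0,0,0, 0.06,-0.342,-0.0393,0,0,0,0, 0.06,-0.342,-0.0393,0,0,0,0, 0.06,-0.342,-0.0393,0,0,0,0, 0.06,-0.342,-0.0393,0,0,0,0, 0.06,-0.342,-0.0393,0,0,0,0, 0.06,-0.342,-0.0393,0,0,0,0]' >/dev/null;  python3 -m handwheel '[0.06,-0.342,-0.0393,0,0,0,0, 0.06,-0.342,-0.0393,0,0,0,0, 0.06,0,0,0.18,0,0,0, 0.06,0,0,0.18,0,0,0, 0.06,0,0,0,0,0,0, 0.06,0,0,0,0,0,0]'| grep -E 'pos|force|gap'
python3 - <<'E'
from h import *
C=cam('wrist');T=cam('top');bt=[c for c,s in blobs(T[0]['frame'],*BL)]
go(.4519,-.2178,.2,1.633)
for c,s in blobs(C[0]['frame'],*BL):
    X,e=min((tri(ray(C,*c),ray(T,*k)) for k in bt),key=lambda t:t[1])
    print(c.round(1),s,plane(C,*c,.084).round(4),X.round(4),round(e,4))
E
```

```text
ee_pos: [0.4511, -0.2179, 0.1992]
ft_force: [0.0, 0.6, 0.3]
finger_gap: 0.0452
grip_force: 0.0
t=[0.003 0.003 0.003] rows@50mm=0.0 rz(short)=0.05
[314.2 214.2] [ 296  194   38   41 1214] [ 0.4505 -0.215   0.084 ] [0.4004 0.0505 1.2432] 0.0711
[314.7 310.9] [ 297  289   36   43 1211] [ 0.4566 -0.2986  0.084 ] [0.4148 0.1504 0.9715] 0.024
[454.9 338. ] [436 325  36  27 512] [ 0.5793 -0.3161  0.084 ] [0.3242 0.1466 0.8755] 0.1928
```

```bash
python3 -m handwheel '[0.06,0.012,0.003,0.36,0,0,0, 0.06,0,0,0.36,0,0,0, 0.06,0,0,0.36,0,0,0, 0.06,0,0,0.2,0,0,0, 0.06,0,0,0,0,0,0]'| grep -E 'pos|force|gap'
python3 -m handwheel '[0.06,0,0,0.07,0,0,0, 0.06,0,0,0.075,0,0,0, 0.06,0,0,0,0,0,0]'| grep -E 'pos|force|gap'
python3 - <<'E'
from h import *
C=cam('wrist');f=C[0]['frame']
for c,s in blobs(f,*BL): print(c.round(1),s)
save('g1',f[150:400,150:500],2)
E
```

```text
ee_pos: [0.4506, -0.2157, 0.0441]
ft_force: [-0.3, 1.1, 0.7]
finger_gap: 0.0451
grip_force: 0.0
ee_pos: [0.4515, -0.2167, 0.0285]
ft_force: [0.0, 0.1, 0.6]
finger_gap: 0.0455
grip_force: 0.0
[311.9 312.4] [ 271  263   83   97 6180]
```

View pics/g1.png

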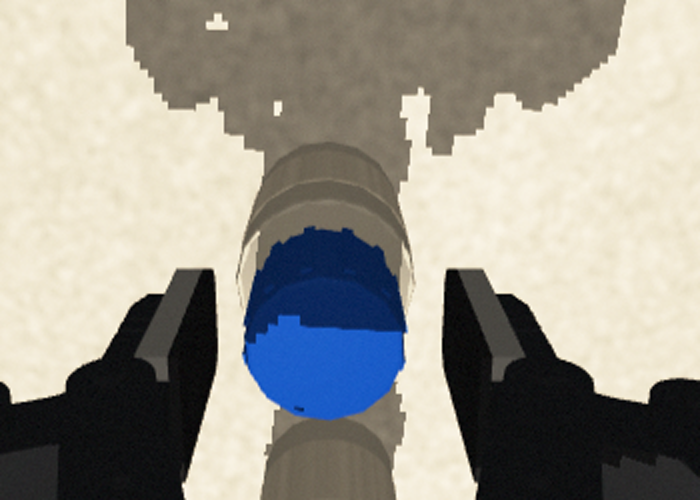

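The cap sits between the pads, so I'll close and lift.

```bash
python3 -m handwheel '[-1,0,0,0,0,0,0, -1,0,0,0,0,0,0, -1,0,0,0,0,0,0, -1,0,0,0,0,0,0, -1,0,0,0,0,0,0]'| grep -E 'pos|force|gap'
python3 -m handwheel '[-1,0,0,-0.1,0,0,0, -1,0,0,-0.2,0,0,0, -1,0,0,-0.4,0,0,0, -1,0,0,-0.4,0,0,0, -1,0,0,-0.4,0,0,0, -1,0,0,-0.2,0,0,0, -1,0,0,0,0,0,0]'| grep -E 'pos|force|gap'
python3 - <<'E'
from h import *
th=.062;t=np.array([.5653,.1182]);c,s=np.cos(th),np.sin(th);Rm=np.array([[c,-s],[s,c]])
q=Rm@[.004,.07-.035]+t;print(q);go(*q,.23,th+np.pi/2)
E
```

```text
ee_pos: [0.4517, -0.217, 0.0294]
ft_force: [-2.4, 0.1, 6.1]
finger_gap: 0.0276
grip_force: 58.8
ee_pos: [0.4525, -0.2174, 0.2362]
ft_force: [0.6, -0.1, -1.9]
finger_gap: 0.0275
grip_force: 59.4
[0.5671237  0.15338059]
t=[3.02  1.157 0.042] rows@50mm=7.8 rz(short)=0.04
```

```bash
python3 -m handwheel '[-1,0.302,0.1157,0,0,0,0, -1,0.302,0.1157,0,0,0,0, -1,0.302,0.1157,0,0,0,0, -1,0.302,0.1157,0,0,0,0, -1,0.302,0.1157,0,0,0,0, -1,0.302,0.1157,0,0,0,0, -1,0.302,0.1157,0,0,0,0, -1,0.302,0.1157,0,0,0,0, -1,0.302,0.1157,0,0,0,0, -1,0.302,0.1157,0,0,0,0]' >/dev/null;  python3 -m handwheel '[-1,0,0,0,0,0,0, -1,0,0,0.3,0,0,0, -1,0,0,0.3,0,0,0, -1,0,0,0.25,0,0,0, -1,0,0,0,0,0,0, -1,0,0,0,0,0,0]'| grep -E 'pos|force|gap'
cat >> h.py <<'E'
TH=.062;TT=np.array([.5653,.1182]);RM=np.array([[np.cos(TH),-np.sin(TH)],[np.sin(TH),np.cos(TH)]])
def sh(x,y): return RM@[x,y]+TT
def loc(p): return RM.T@(np.array(p[:2])-TT)
E
python3 - <<'E'
from h import *
s=r.state();l=loc(s['ee_pos']);print('stop-frame',l-[0,.07],s['ee_pos'],s['ft_force']);go(*sh(.004,.035),.1144,TH+np.pi/2)
C=cam('wrist');f=C[0]['frame']
# predicted rail/stop/bar edges for a check
for q in((-.02,.02,.131),(-.02,.069,.131),(.02,.07,.131)): print(q,proj(C,[*sh(*q[:2]),q[2]]).round(0))
save('p1',f)
E
```

```text
ee_pos: [0.5659, 0.1537, 0.1306]
ft_force: [0.4, 0.5, -0.5]
finger_gap: 0.0277
grip_force: 60.1
stop-frame [ 0.00284814 -0.03457868] [0.56594795 0.15372973 0.13060594] [ 0.36527756  0.50088327 -0.54008155]
t=[-0.004  0.01   0.135] rows@50mm=0.3 rz(short)=0.04
(-0.02, 0.02, 0.131) [270. 298.]
(-0.02, 0.069, 0.131) [267. 204.]
(0.02, 0.07, 0.131) [351. 202.]
```

View pics/p1.png

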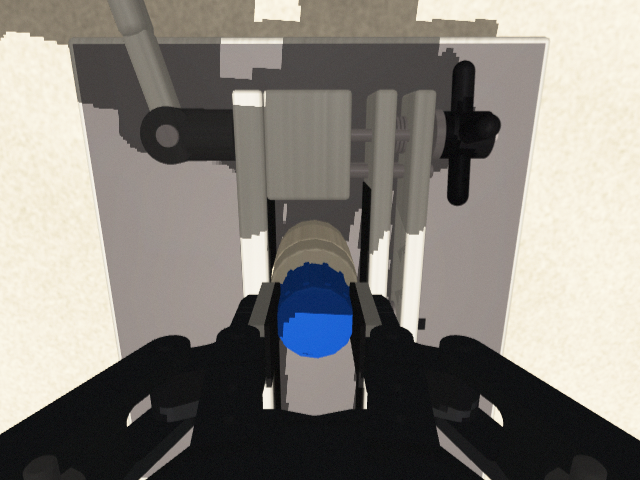

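The bottle is over the lane. The stop face is at v≈199 where I predicted 203, so it lies about 2 mm farther on. The rail's inner edge at u≈267 matches, and the nut's spokes are roughly upright and level. Next I'll lower to the deck and slide to the stop.

```bash
python3 -m handwheel '[-1,0,0.01,0.1,0,0,0, -1,0,0,0.025,0,0,0, -1,0,0,0,0,0,0]'| grep -E 'pos|force'
python3 -m handwheel '[-1,0,0,0.01,0,0,0, -1,0,0,0,0,0,0]'| grep -E 'pos|force'
python3 -m handwheel '[-1,0.04,0,0,0,0,0, -1,0.04,0,0,0,0,0, -1,0.03,0,0,0,0,0, -1,0,0,0,0,0,0]'| grep -E 'pos|force'
python3 -c "
from h import *;print(loc(r.state()['ee_pos'])-[0,.07])"
```

```text
ee_pos: [0.567, 0.1541, 0.1152]
ft_force: [-0.4, -0.2, -1.9]
grip_force: 60.1
ee_pos: [0.5674, 0.1542, 0.1146]
ft_force: [0.5, -0.2, -0.6]
grip_force: 60.2
ee_pos: [0.5664, 0.168, 0.1145]
ft_force: [-0.4, -0.1, 1.1]
grip_force: 60.2
[ 0.00421127 -0.0203241 ]
```

```bash
python3 -m handwheel '[-1,0.008,0,0.008,0,0,0, -1,0,0,0,0,0,0]'| grep -E 'pos|force'
python3 -m handwheel '[-1,0.008,0,0,0,0,0, -1,0,0,0,0,0,0]'| grep -E 'pos|force'
python3 -m handwheel '[-1,0.008,0,0,0,0,0, -1,0,0,0,0,0,0]'| grep -E 'pos|force'
```

```text
ee_pos: [0.5665, 0.1684, 0.1145]
ft_force: [-2.8, -0.7, 7.3]
grip_force: 61.0
ee_pos: [0.5665, 0.1691, 0.1145]
ft_force: [-2.3, -0.9, 7.7]
grip_force: 61.0
ee_pos: [0.5665, 0.1698, 0.1146]
ft_force: [-1.6, -3.5, 8.2]
grip_force: 61.1
```

```bash
python3 -m handwheel '[-1,0.008,0,0,0,0,0, -1,0,0,0,0,0,0]'| grep -E 'pos|force'
python3 -m handwheel '[-1,0.008,0,0,0,0,0, -1,0,0,0,0,0,0]'| grep -E 'pos|force'
```

```text
ee_pos: [0.5665, 0.1705, 0.1147]
ft_force: [-2.9, -3.8, 8.9]
grip_force: 61.2
ee_pos: [0.5665, 0.171, 0.1148]
ft_force: [-2.1, -6.4, 9.6]
grip_force: 61.3
```

Contact with the stop happened at about the expected place. Releasing and going to bottle B2.

```bash
python3 -m handwheel '[0.06,0,0,0,0,0,0, 0.06,0,0,0,0,0,0, 0.06,0,0,0,0,0,0, 0.06,0,0,-0.3,0,0,0, 0.06,0,0,-0.4,0,0,0, 0.06,0,0,-0.3,0,0,0, 0.06,0,0,0,0,0,0]'| grep -E 'pos|force|gap'
python3 - <<'E'
from h import *
go(.4583,-.3045,.2,TH+np.pi/2)
C=cam('wrist')
for c,s in blobs(C[0]['frame'],*BL): print(s,loc(plane(C,*c,.165))-[0,.07])
T=cam('top')
for c,s in blobs(T[0]['frame'],*BL): print(c.round(1),plane(T,*c,.071).round(4))
E
```

```text
ee_pos: [0.5679, 0.1725, 0.2386]
ft_force: [-0.4, -0.4, -0.7]
finger_gap: 0.0454
grip_force: 0.0
t=[-3.906 -1.178  0.308] rows@50mm=9.8 rz(short)=0.04
[ 288  211   44   49 1685] [ 0.00315533 -0.01842416]
[235.7 237.6] [0.582  0.1837 0.071 ]
[489.6 244.8] [ 0.5845 -0.332   0.071 ]
[ 94.1 260.2] [0.5264 0.4633 0.071 ]
[477.6 306.7] [ 0.4582 -0.3053  0.071 ]
```

```bash
python3 -m handwheel '[0.06,-0.326,-0.098,0,0,0,0, 0.06,-0.326,-0.098,0,0,0,0, 0.06,-0.326,-0.098,0,0,0,0, 0.06,-0.326,-0.098,0,0,0,0, 0.06,-0.326,-0.098,0,0,0,0, 0.06,-0.326,-0.098,0,0,0,0, 0.06,-0.326,-0.098,0,0,0,0, 0.06,-0.326,-0.098,0,0,0,0, 0.06,-0.326,-0.098,0,0,0,0, 0.06,-0.326,-0.098,0,0,0,0]' >/dev/null;  python3 -m handwheel '[0.06,-0.326,-0.098,0,0,0,0, 0.06,-0.326,-0.098,0,0,0,0, 0.06,0,0,0.15,0,0,0, 0.06,0,0,0.15,0,0,0, 0.06,0,0,0,0,0,0, 0.06,0,0,0,0,0,0]'| grep -E 'pos|force|gap'
python3 - <<'E'
from h import *
C=cam('wrist')
for c,s in blobs(C[0]['frame'],*BL):
    X=plane(C,*c,.079); print(c.round(0),s[4],X.round(4))
    if abs(X[1]+.304)<.03 and abs(X[0]-.458)<.03: go(X[0],X[1],.029,TH+np.pi/2)
E
```

```text
ee_pos: [0.4561, -0.3052, 0.1967]
ft_force: [-0.2, 0.8, 0.7]
finger_gap: 0.0451
grip_force: 0.0
[316. 215.] 1237 [ 0.4569 -0.3034  0.079 ]
t=[0.016 0.006 1.404] rows@50mm=3.4 rz(short)=0.04
[464. 256.] 1416 [ 0.5803 -0.3298  0.079 ]
```

```bash
python3 -m handwheel '[0.06,0.012,0.008,0.36,0,0,0, 0.06,0,0,0.36,0,0,0, 0.06,0,0,0.36,0,0,0, 0.06,0,0,0.2,0,0,0, 0.06,0,0,0.07,0,0,0, 0.06,0,0,0.05,0,0,0, 0.06,0,0,0,0,0,0]'| grep -E 'pos|force|gap'
python3 -m handwheel '[-1,0,0,0,0,0,0, -1,0,0,0,0,0,0, -1,0,0,0,0,0,0, -1,0,0,0,0,0,0, -1,0,0,0,0,0,0]'| grep -E 'pos|force|gap'
python3 -m handwheel '[-1,0,0,-0.1,0,0,0, -1,0,0,-0.2,0,0,0, -1,0,0,-0.4,0,0,0, -1,0,0,-0.4,0,0,0, -1,0,0,-0.4,0,0,0, -1,0,0,-0.2,0,0,0, -1,0,0,0,0,0,0]'| grep -E 'pos|force|gap'
python3 - <<'E'
from h import *
go(*sh(.004,.0718-.072),.2362,TH+np.pi/2)
E
```

```text
ee_pos: [0.4576, -0.3044, 0.0301]
ft_force: [-0.2, -0.1, -0.5]
finger_gap: 0.0452
grip_force: 0.0
ee_pos: [0.4577, -0.3048, 0.031]
ft_force: [-1.5, 0.2, 6.2]
finger_gap: 0.0276
grip_force: 58.9
ee_pos: [0.458, -0.3049, 0.2383]
ft_force: [0.1, -0.1, -0.4]
finger_gap: 0.0274
grip_force: 59.3
t=[3.457e+00 1.159e+00 1.000e-03] rows@50mm=8.8 rz(short)=0.04
```

```bash
python3 -m handwheel '[-1,0.346,0.116,0,0,0,0, -1,0.346,0.116,0,0,0,0, -1,0.346,0.116,0,0,0,0, -1,0.346,0.116,0,0,0,0, -1,0.346,0.116,0,0,0,0, -1,0.346,0.116,0,0,0,0, -1,0.346,0.116,0,0,0,0, -1,0.346,0.116,0,0,0,0, -1,0.346,0.116,0,0,0,0, -1,0.346,0.116,0,0,0,0]' >/dev/null;  python3 -m handwheel '[-1,0,0,0,0,0,0, -1,0,0,0.3,0,0,0, -1,0,0,0.3,0,0,0, -1,0,0,0.3,0,0,0, -1,0,0,0.1,0,0,0, -1,0,0,0,0,0,0]'| grep -E 'pos|force'
python3 -m handwheel '[-1,0,0,0.016,0,0,0, -1,0,0,0,0,0,0]'| grep -E 'pos|force'
python3 -m handwheel '[-1,0,0,0.008,0,0,0, -1,0,0,0,0,0,0]'| grep -E 'pos|force'
python3 -c "
from h import *;print(loc(r.state()['ee_pos'])-[0,.07]);go(*sh(.004,.07-.0602),.116)"
```

```text
ee_pos: [0.568, 0.1189, 0.1144]
ft_force: [-2.8, -0.7, 6.9]
grip_force: 65.0
ee_pos: [0.5682, 0.1189, 0.1143]
ft_force: [-8.5, -0.2, 19.3]
grip_force: 66.5
ee_pos: [0.5683, 0.1189, 0.1142]
ft_force: [-9.4, -0.6, 25.3]
grip_force: 67.2
[ 0.00299716 -0.06944952]
t=[ 0.077  0.009 -0.015] rows@50mm=0.2
```

```bash
python3 -m handwheel '[-1,0,0.009,-0.024,0,0,0, -1,0,0,0,0,0,0]'| grep -E 'pos|force'
python3 -m handwheel '[-1,0.03,0,0,0,0,0, -1,0.03,0,0,0,0,0, -1,0,0,0,0,0,0]'| grep -E 'pos|force'
for i in 1; do python3 -m handwheel '[-1,0.008,0,0,0,0,0, -1,0,0,0,0,0,0]'| grep -E 'pos|ft_force';python3 -m handwheel '[-1,0.008,0,0,0,0,0, -1,0,0,0,0,0,0]'| grep -E 'pos|ft_force';python3 -m handwheel '[-1,0.008,0,0,0,0,0, -1,0,0,0,0,0,0]'| grep -E 'pos|ft_force'; done
```

```text
ee_pos: [0.5698, 0.119, 0.1143]
ft_force: [-2.9, -0.8, 11.5]
grip_force: 65.6
ee_pos: [0.5697, 0.1249, 0.115]
ft_force: [-3.6, -7.1, 13.9]
grip_force: 65.9
ee_pos: [0.5697, 0.1254, 0.1151]
ft_force: [-3.5, -8.3, 14.0]
ee_pos: [0.5696, 0.1277, 0.1145]
ft_force: [-1.0, -2.4, 9.6]
ee_pos: [0.5696, 0.1286, 0.1146]
ft_force: [-1.1, -3.6, 10.5]
```

```bash
python3 -m handwheel '[-1,0.008,0,-0.006,0,0,0, -1,0,0,0,0,0,0]'| grep -E 'pos|ft_force';python3 -m handwheel '[-1,0.008,0,0,0,0,0, -1,0,0,0,0,0,0]'| grep -E 'pos|ft_force';python3 -m handwheel '[-1,0.008,0,0,0,0,0, -1,0,0,0,0,0,0]'| grep -E 'pos|ft_force'
```

```text
ee_pos: [0.5693, 0.13, 0.1144]
ft_force: [-0.0, -2.6, 6.0]
ee_pos: [0.5692, 0.1307, 0.1145]
ft_force: [0.5, -3.5, 7.8]
ee_pos: [0.5693, 0.131, 0.1146]
ft_force: [-0.7, -5.1, 7.2]
```

```bash
python3 -m handwheel '[0.06,0,0,0,0,0,0, 0.06,0,0,0,0,0,0, 0.06,0,0,0,0,0,0, 0.06,0,0,-0.3,0,0,0, 0.06,0,0,-0.4,0,0,0, 0.06,0,0,-0.3,0,0,0, 0.06,0,0,0,0,0,0]'| grep -E 'pos|force|gap'
python3 - <<'E'
from h import *
C=cam('wrist')
for c,s in blobs(C[0]['frame'],*BL): print(s,loc(plane(C,*c,.165))-[0,.0718])
T=cam('top')
for c,s in blobs(T[0]['frame'],*BL): print(c.round(1),plane(T,*c,.071).round(4),(loc(plane(T,*c,.156))-[0,.0718]).round(4))
go(.5845,-.3305,.2,TH+np.pi/2)
E
```

```text
ee_pos: [0.5706, 0.1327, 0.2392]
ft_force: [0.0, -0.5, 0.1]
finger_gap: 0.0451
grip_force: 0.0
[ 287  155   46   48 1681] [ 0.00335985 -0.02149152]
[ 286  211   46   49 1686] [ 0.00264607 -0.06074423]
[236.7 237.8] [0.5815 0.1817 0.071 ] [ 0.004  -0.0182]
[261.9 237.5] [0.5839 0.131  0.071 ] [ 0.0033 -0.0655]
[505.5 253. ] [ 0.5687 -0.3641  0.071 ] [-0.0394 -0.5242]
[ 94.1 260.3] [0.5263 0.4634 0.071 ] [-0.031   0.2464]
t=[-3.859 -0.124  0.282] rows@50mm=9.3 rz(short)=0.04
```

Bottle 3 was knocked aside and now reads (0.569,−0.364). I'll go look at it.

Run:
```python
from h import *
T=cam('top');S=cam('scene');bs=blobs(S[0]['frame'],*BL)
for c,s in blobs(T[0]['frame'],*BL):
    if c[0]>400: print(s,min((tri(ray(T,*c),ray(S,*k)) for k,_ in bs),key=lambda t:t[1]))
go(.5695,-.3635,.2)
```

```text
[497 246  17  15 195] (array([ 0.56869722, -0.36383235,  0.07118432]), np.float64(0.00012113529311658322))
t=[-4.125 -0.262  0.27 ] rows@50mm=9.9
```

```bash
python3 -m handwheel '[0.06,-0.344,-0.022,0,0,0,0, 0.06,-0.344,-0.022,0,0,0,0, 0.06,-0.344,-0.022,0,0,0,0, 0.06,-0.344,-0.022,0,0,0,0, 0.06,-0.344,-0.022,0,0,0,0, 0.06,-0.344,-0.022,0,0,0,0, 0.06,-0.344,-0.022,0,0,0,0, 0.06,-0.344,-0.022,0,0,0,0, 0.06,-0.344,-0.022,0,0,0,0, 0.06,-0.344,-0.022,0,0,0,0]' >/dev/null;  python3 -m handwheel '[0.06,-0.344,-0.022,0,0,0,0, 0.06,-0.344,-0.022,0,0,0,0, 0.06,0,0,0.15,0,0,0, 0.06,0,0,0.12,0,0,0, 0.06,0,0,0,0,0,0, 0.06,0,0,0,0,0,0]'| grep -E 'pos|force|gap'
python3 - <<'E'
from h import *
C=cam('wrist')
for c,s in blobs(C[0]['frame'],*BL):
    X=plane(C,*c,.079); print(c.round(0),s,X.round(4))
    go(X[0],X[1],.030,TH+np.pi/2)
E
```

```text
ee_pos: [0.5698, -0.3637, 0.201]
ft_force: [-0.3, 0.3, 0.9]
finger_gap: 0.0454
grip_force: 0.0
[312. 214.] [ 293  194   38   41 1204] [ 0.5673 -0.3626  0.079 ]
t=[ 0.012 -0.022  1.432] rows@50mm=3.4 rz(short)=0.04
```

```bash
python3 -m handwheel '[0.06,0.008,-0.018,0.36,0,0,0, 0.06,0,0,0.36,0,0,0, 0.06,0,0,0.36,0,0,0, 0.06,0,0,0.2,0,0,0, 0.06,0,0,0.1,0,0,0, 0.06,0,0,0.05,0,0,0, 0.06,0,0,0,0,0,0]'| grep -E 'pos|force|gap'
python3 -m handwheel '[-1,0,0,0,0,0,0, -1,0,0,0,0,0,0, -1,0,0,0,0,0,0, -1,0,0,0,0,0,0, -1,0,0,0,0,0,0]'| grep -E 'pos|force|gap'
python3 -m handwheel '[-1,0,0,-0.1,0,0,0, -1,0,0,-0.2,0,0,0, -1,0,0,-0.4,0,0,0, -1,0,0,-0.4,0,0,0, -1,0,0,-0.4,0,0,0, -1,0,0,-0.2,0,0,0, -1,0,0,0,0,0,0]'| grep -E 'pos|force|gap'
python3 - <<'E'
from h import *
go(*sh(.003,.0718-.112),.2362,TH+np.pi/2)
E
```

```text
ee_pos: [0.5682, -0.3634, 0.0308]
ft_force: [-0.5, -0.5, -0.3]
finger_gap: 0.0453
grip_force: 0.0
ee_pos: [0.5684, -0.3639, 0.0321]
ft_force: [-1.2, -0.1, 5.9]
finger_gap: 0.0275
grip_force: 59.1
ee_pos: [0.5685, -0.3638, 0.2393]
ft_force: [-0.2, -0.6, -1.5]
finger_gap: 0.0272
grip_force: 59.4
t=[3.674 0.262 0.005] rows@50mm=8.8 rz(short)=0.04
```

```bash
python3 -m handwheel '[-1,0.367,0.026,0,0,0,0, -1,0.367,0.026,0,0,0,0, -1,0.367,0.026,0,0,0,0, -1,0.367,0.026,0,0,0,0, -1,0.367,0.026,0,0,0,0, -1,0.367,0.026,0,0,0,0, -1,0.367,0.026,0,0,0,0, -1,0.367,0.026,0,0,0,0, -1,0.367,0.026,0,0,0,0, -1,0.367,0.026,0,0,0,0]' >/dev/null;  python3 -m handwheel '[-1,0,0,0,0,0,0, -1,0,0,0.3,0,0,0, -1,0,0,0.3,0,0,0, -1,0,0,0.3,0,0,0, -1,0,0,0.09,0,0,0, -1,0,0,0,0,0,0]'| grep -E 'pos|force'
python3 -m handwheel '[-1,0,0,0.016,0,0,0, -1,0,0,0,0,0,0]'| grep -E 'pos|force'
python3 -m handwheel '[-1,0.04,0,0,0,0,0, -1,0.03,0,0,0,0,0, -1,0,0,0,0,0,0]'| grep -E 'pos|force'
python3 -c "
from h import *;print(loc(r.state()['ee_pos'])-[0,.0718])"
```

```text
ee_pos: [0.5692, 0.0779, 0.1154]
ft_force: [-2.2, 0.4, 4.5]
grip_force: 65.2
ee_pos: [0.5693, 0.0779, 0.1152]
ft_force: [-6.1, 0.5, 17.3]
grip_force: 66.5
ee_pos: [0.5696, 0.0857, 0.1153]
ft_force: [-3.8, -3.4, 15.4]
grip_force: 67.1
[ 0.00226413 -0.10451775]
```

```bash
python3 -m handwheel '[-1,0.012,0,-0.012,0,0,0, -1,0,0,0,0,0,0]'| grep -E 'pos|ft_force';python3 -m handwheel '[-1,0.012,0,0,0,0,0, -1,0,0,0,0,0,0]'| grep -E 'pos|ft_force';python3 -m handwheel '[-1,0.012,0,0,0,0,0, -1,0,0,0,0,0,0]'| grep -E 'pos|ft_force';python3 -m handwheel '[-1,0.008,0,0,0,0,0, -1,0,0,0,0,0,0]'| grep -E 'pos|ft_force'
python3 -c "
from h import *;print(loc(r.state()['ee_pos'])-[0,.0718])"
```

```text
ee_pos: [0.5692, 0.0876, 0.1153]
ft_force: [-1.0, -0.5, 6.9]
ee_pos: [0.5691, 0.0888, 0.1155]
ft_force: [-1.0, -2.7, 8.1]
ee_pos: [0.5691, 0.0899, 0.1156]
ft_force: [-1.6, -3.6, 9.1]
ee_pos: [0.5691, 0.0905, 0.1157]
ft_force: [-2.1, -5.9, 9.9]
[ 0.00212176 -0.09964279]
```

```bash
python3 -m handwheel '[-1,0.008,0,-0.003,0,0,0, -1,0,0,0,0,0,0]'| grep -E 'pos|ft_force';python3 -m handwheel '[-1,0.008,0,0,0,0,0, -1,0,0,0,0,0,0]'| grep -E 'pos|ft_force'
python3 -m handwheel '[0.06,0,0,0,0,0,0, 0.06,0,0,0,0,0,0, 0.06,0,0,0,0,0,0, 0.06,0,0,-0.3,0,0,0, 0.06,0,0,-0.4,0,0,0, 0.06,0,0,-0.3,0,0,0, 0.06,0,0,0,0,0,0]'| grep -E 'pos|gap'
python3 - <<'E'
from h import *
C=cam('wrist')
for c,s in blobs(C[0]['frame'],*BL): print(s,loc(plane(C,*c,.165))-[0,.0718])
T=cam('top')
for c,s in blobs(T[0]['frame'],*BL): print(c.round(1),(loc(plane(T,*c,.156))-[0,.0718]).round(4))
# nut: dark pixels near hub in top picture
f=T[0]['frame'];save('nt',f[165:330,175:360],4);print(r.state()['clock'])
h=sh(.031+.043,.1);print('hub est',h);go(*h,.25,TH+np.pi/2)
E
```

```text
ee_pos: [0.5691, 0.0914, 0.1159]
ft_force: [-2.2, -5.6, 8.5]
ee_pos: [0.5691, 0.0918, 0.1159]
ft_force: [-1.9, -8.5, 8.7]
ee_pos: [0.5704, 0.0941, 0.2402]
finger_gap: 0.0456
[ 290   92   48   50 1792] [ 0.00332189 -0.02083542]
[ 290  155   46   49 1674] [ 0.00293785 -0.0607258 ]
[ 286  214   45   49 1677] [-0.00026864 -0.10176739]
[238.7 237.5] [ 0.0045 -0.022 ]
[258.9 237.2] [ 0.0041 -0.06  ]
[285.1 238.8] [-0.0004 -0.1091]
[ 94.2 260.2] [-0.0309  0.2463]
39.5
hub est [0.63296179 0.22259292]
t=[ 1.033  0.606 -0.125] rows@50mm=2.9 rz(short)=0.04
```

Run:
```python
from h import *
C=cam('wrist');M=C[0]['mount']
y=1.6370;Rt=R.from_euler('z',y).as_matrix()@R.from_euler('x',np.pi).as_matrix()
C1=(C[0],Rt@M[:3,:3],Rt@M[:3,3]+np.array([.56594,.15373,.1306]))
for n,u,v,z in(('spoke+y',464,65,.121),('spoke-y',458,203,.121),('bar in +y',370,93,.131),('bar in mid',368,235,.131),('hubend',485,128,.155),('hubend',487,128,.121),('stop',305,199,.131)): print(n,loc(plane(C1,u,v,z)).round(4))
# current picture: blackish blobs near nut
f=C[0]['frame'];g=f.max(2)
for x,yy in((.074,.134),(.074,.066),(.074,.1)): print(proj(C,[*sh(x,yy),.121]).round(0))
save('nutw',f[0:200,300:640],2)
print(r.state()['ee_pos'],yaw())
```

```text
spoke+y [0.071  0.1321]
spoke-y [0.075  0.0679]
bar in +y [0.027  0.1191]
bar in mid [0.0289 0.0538]
hubend [0.0696 0.1044]
hubend [0.0851 0.1044]
stop [-0.0019  0.0714]
[422. -10.]
[415.  97.]
[418.  45.]
[0.56821126 0.09404041 0.23388722] 1.6370094035485894
```

View pics/nutw.png

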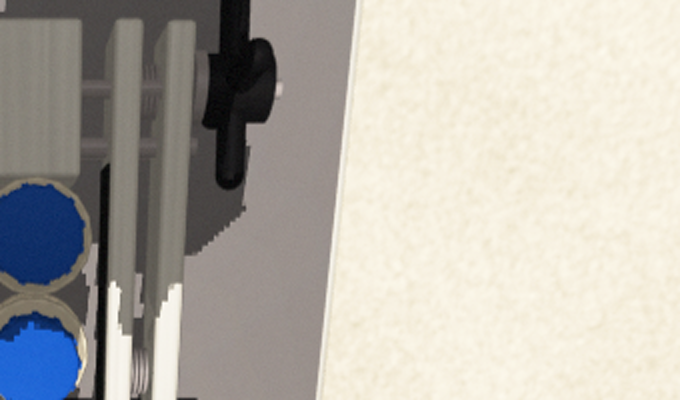

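The nut's -y spoke tip is at crop (230,187), the upright spoke leans slightly to +y, and two caps are lined up at the stop. That was my last picture. Next I'll shut the fingers and touch the free deck beside the bar to calibrate the fingertip height.

Run:
```python
from h import *
go(*sh(.100,.03),.08,TH+np.pi/2)
```

```text
t=[0.448 0.826 1.281] rows@50mm=3.8 rz(short)=0.04
```

```bash
python3 -m handwheel '[-1,0.15,0.275,0,0,0,0, -1,0.15,0.275,0,0,0,0, -1,0.15,0.275,0,0,0,0.04, -1,0,0,0.3,0,0,0, -1,0,0,0.3,0,0,0, -1,0,0,0.3,0,0,0, -1,0,0,0.3,0,0,0, -1,0,0,0,0,0,0]'| grep -E 'pos|ft_force|gap'
python3 -m handwheel '[-1,0,0,0.08,0,0,0, -1,0,0,0,0,0,0]'| grep -E 'pos|ft_force'
python3 -m handwheel '[-1,0,0,0.04,0,0,0, -1,0,0,0,0,0,0]'| grep -E 'pos|ft_force'
python3 -m handwheel '[-1,0,0,0.03,0,0,0, -1,0,0,0,0,0,0]'| grep -E 'pos|ft_force'
python3 -m handwheel '[-1,0,0,0.02,0,0,0, -1,0,0,0,0,0,0]'| grep -E 'pos|ft_force'
```

```text
ee_pos: [0.6603, 0.1541, 0.0841]
ft_force: [-0.1, 0.1, -0.7]
finger_gap: -0.0001
ee_pos: [0.6641, 0.1543, 0.0817]
ft_force: [-0.1, 0.6, -0.2]
ee_pos: [0.6641, 0.1543, 0.0773]
ft_force: [0.8, -0.0, -0.4]
ee_pos: [0.6639, 0.1543, 0.0731]
ft_force: [-0.5, -0.5, 0.3]
ee_pos: [0.6638, 0.1543, 0.0705]
ft_force: [0.6, 0.5, -0.6]
```

```bash
python3 -m handwheel '[-1,0,0,0.04,0,0,0, -1,0,0,0,0,0,0]'| grep -E 'pos|ft_force'
python3 -m handwheel '[-1,0,0,0.03,0,0,0, -1,0,0,0,0,0,0]'| grep -E 'pos|ft_force'
python3 -m handwheel '[-1,0,0,0.02,0,0,0, -1,0,0,0,0,0,0]'| grep -E 'pos|ft_force'
python3 -m handwheel '[-1,0,0,0.02,0,0,0, -1,0,0,0,0,0,0]'| grep -E 'pos|ft_force'
```

```text
ee_pos: [0.6636, 0.1543, 0.0652]
ft_force: [0.2, -0.4, -0.1]
ee_pos: [0.6637, 0.1543, 0.0618]
ft_force: [0.7, 0.8, -0.9]
ee_pos: [0.6638, 0.1543, 0.0596]
ft_force: [-0.0, -0.2, -0.8]
ee_pos: [0.6638, 0.1543, 0.0572]
ft_force: [0.0, -0.5, -0.6]
```

```bash
python3 -m handwheel '[-1,0,0,0.016,0,0,0, -1,0,0,0,0,0,0]'| grep -E 'pos|ft_force'
python3 -m handwheel '[-1,0,0,0.016,0,0,0, -1,0,0,0,0,0,0]'| grep -E 'pos|ft_force'
python3 -m handwheel '[-1,0,0,0.016,0,0,0, -1,0,0,0,0,0,0]'| grep -E 'pos|ft_force'
```

```text
ee_pos: [0.6639, 0.1543, 0.0554]
ft_force: [0.0, -0.1, -0.1]
ee_pos: [0.6639, 0.1543, 0.0534]
ft_force: [0.3, 0.3, -1.2]
ee_pos: [0.6639, 0.1543, 0.0515]
ft_force: [0.8, 1.2, 0.0]
```

```bash
python3 -m handwheel '[-1,0,0,0.016,0,0,0, -1,0,0,0,0,0,0]'| grep -E 'pos|ft_force'
python3 -m handwheel '[-1,0,0,0.016,0,0,0, -1,0,0,0,0,0,0]'| grep -E 'pos|ft_force'
```

```text
ee_pos: [0.6638, 0.1543, 0.0496]
ft_force: [-0.5, -0.3, -0.1]
ee_pos: [0.6638, 0.1543, 0.0476]
ft_force: [0.2, -0.7, -0.3]
```

```bash
python3 -m handwheel '[-1,0,0,0.012,0,0,0, -1,0,0,0,0,0,0]'| grep -E 'pos|ft_force'
python3 -m handwheel '[-1,0,0,0.012,0,0,0, -1,0,0,0,0,0,0]'| grep -E 'pos|ft_force'
python3 -m handwheel '[-1,0,0,0.012,0,0,0, -1,0,0,0,0,0,0]'| grep -E 'pos|ft_force'
```

```text
ee_pos: [0.6639, 0.1543, 0.0463]
ft_force: [-0.9, 1.0, 0.3]
ee_pos: [0.6641, 0.1543, 0.0456]
ft_force: [-0.8, -0.6, 3.6]
ee_pos: [0.6642, 0.1543, 0.0456]
ft_force: [-5.5, -0.4, 12.6]
```

Touchdown came at TCP z 0.0457, so the fingertips are 39.3 mm behind the reported TCP. Next is the nut.

```bash
python3 -m handwheel '[-1,0,0,-0.3,0,0,0, -1,0,0,-0.4,0,0,0, -1,0,0,-0.4,0,0,0, -1,0,0,0,0,0,0]'| grep -E 'pos|ft_force|clock'
python3 - <<'E'
from h import *
go(*sh(.070,.082),.18,TH+np.pi/2);go(*sh(.070,.082),.101,TH+np.pi/2)
C=cam('wrist');f=C[0]['frame']
for c,s in blobs(f,*BL): print(s[4],loc(plane(C,*c,.165))-[0,.0718])
E
```

```text
clock: 43.95
ee_pos: [0.6666, 0.1546, 0.1834]
ft_force: [0.7, -0.1, 0.4]
t=[ 0.433 -0.278  0.025] rows@50mm=1.2 rz(short)=0.00
t=[ 0.433 -0.287  0.683] rows@50mm=2.1 rz(short)=0.00
3409 [ 0.00691904 -0.01904446]
3150 [ 0.0067194  -0.05770369]
2541 [ 0.00351308 -0.09595836]
```

```bash
python3 -m handwheel '[-1,0.217,-0.14,0,0,0,0, -1,0.217,-0.14,0,0,0,0, -1,0,0,0.3,0,0,0, -1,0,0,0.3,0,0,0, -1,0,0,0.08,0,0,0, -1,0,0,0,0,0,0]'| grep -E 'pos|ft_force'
python3 -m handwheel '[-1,0.05,0,0,0,0,0, -1,0.05,0,0,0,0,0, -1,0,0,0,0,0,0]'| grep -E 'pos|ft_force'
python3 -m handwheel '[-1,0.05,0,0,0,0,0, -1,0.05,0,0,0,0,0, -1,0,0,0,0,0,0]'| grep -E 'pos|ft_force'
python3 -c "
from h import *;print(loc(r.state()['ee_pos'])-[0,.101])"
```

```text
ee_pos: [0.6263, 0.204, 0.0922]
ft_force: [0.2, 0.1, 0.3]
ee_pos: [0.6271, 0.2157, 0.0955]
ft_force: [-0.2, -4.9, -0.4]
ee_pos: [0.6268, 0.2281, 0.0963]
ft_force: [0.6, -4.8, 2.7]
[0.06822363 0.00482794]
```

```bash
python3 -m handwheel '[-1,-0.02,0,0,0,0,0, -1,0,0,-0.4,0,0,0, -1,-0.19,0.008,0,0,0,0, -1,-0.19,0.008,0,0,0,0, -1,0,0,0,0,0,0, -1,0,0,0.18,0,0,0, -1,0,0,0.18,0,0,0, -1,0,0,0,0,0,0, -1,0,0,0,0,0,0]'| grep -E 'pos|ft_force'
python3 -c "
from h import *;print(loc(r.state()['ee_pos'])-[0,.101]);go(*sh(.069,.101+.005),.101)"
```

```text
ee_pos: [0.6308, 0.181, 0.0994]
ft_force: [0.5, -0.2, 0.3]
[ 0.06924295 -0.04237483]
t=[ 0.395 -0.002 -0.013] rows@50mm=0.9
```

```bash
python3 -m handwheel '[-1,0.05,0,-0.012,0,0,0, -1,0.05,0,0,0,0,0, -1,0,0,0,0,0,0]'| grep -E 'pos|ft_force'
python3 -m handwheel '[-1,0.05,0,0,0,0,0, -1,0.05,0,0,0,0,0, -1,0,0,0,0,0,0]'| grep -E 'pos|ft_force'
python3 -m handwheel '[-1,0.05,0,0,0,0,0, -1,0.05,0,0,0,0,0, -1,0,0,0,0,0,0]'| grep -E 'pos|ft_force'
python3 -m handwheel '[-1,0.05,0,0,0,0,0, -1,0.045,0,0,0,0,0, -1,0,0,0,0,0,0]'| grep -E 'pos|ft_force'
python3 -c "
from h import *;print(loc(r.state()['ee_pos'])-[0,.101])"
```

```text
ee_pos: [0.6306, 0.1927, 0.1017]
ft_force: [1.2, -3.6, -0.2]
ee_pos: [0.63, 0.2045, 0.1017]
ft_force: [1.1, -3.5, 2.8]
ee_pos: [0.6286, 0.2167, 0.101]
ft_force: [-0.1, -1.7, 3.7]
ee_pos: [0.6274, 0.2277, 0.0999]
ft_force: [-0.5, -3.3, 0.7]
[0.06872334 0.0044437 ]
```

```bash
python3 -m handwheel '[-1,-0.02,0,0,0,0,0, -1,0,0,-0.4,0,0,0, -1,-0.19,0.012,0,0,0,0, -1,-0.19,0.012,0,0,0,0, -1,0,0,0,0,0,0, -1,0,0,0.18,0,0,0, -1,0,0,0.20,0,0,0, -1,0,0,0,0,0,0, -1,0,0,0,0,0,0]'| grep -E 'pos|ft_force'
python3 -m handwheel '[-1,0.05,0,0,0,0,0, -1,0.05,0,0,0,0,0, -1,0,0,0,0,0,0]'| grep -E 'pos|ft_force'
python3 -m handwheel '[-1,0.05,0,0,0,0,0, -1,0.05,0,0,0,0,0, -1,0,0,0,0,0,0]'| grep -E 'pos|ft_force'
python3 -m handwheel '[-1,0.05,0,0,0,0,0, -1,0.05,0,0,0,0,0, -1,0,0,0,0,0,0]'| grep -E 'pos|ft_force'
python3 -m handwheel '[-1,0.05,0,0,0,0,0, -1,0.045,0,0,0,0,0, -1,0,0,0,0,0,0]'| grep -E 'pos|ft_force'
python3 -c "
from h import *;print(loc(r.state()['ee_pos'])-[0,.101])"
```

```text
ee_pos: [0.6335, 0.1806, 0.103]
ft_force: [0.8, 0.3, 0.4]
ee_pos: [0.6336, 0.1915, 0.1048]
ft_force: [-0.8, -6.5, 6.2]
ee_pos: [0.6338, 0.201, 0.1092]
ft_force: [-9.0, -17.2, 30.5]
ee_pos: [0.6338, 0.2165, 0.1086]
ft_force: [1.0, -3.3, 5.3]
ee_pos: [0.6311, 0.2281, 0.1034]
ft_force: [2.0, -2.0, 3.2]
[0.0724707  0.00457923]
```

The z force of 30 N in that stroke suggests the finger rode over a spoke tip. I'll back off and read the spoke angles in the scene camera.

```bash
python3 -m handwheel '[-1,-0.02,0,0,0,0,0, -1,0,0,-0.4,0,0,0, -1,-0.3,0,-0.2,0,0,0, -1,-0.3,0,-0.2,0,0,0, -1,-0.4,0,0,0,0,0, -1,0,0,0,0,0,0]'| grep -E 'pos|ft_force|clock'
cat > nut.py <<'E'
from h import *
import sys
x0=float(sys.argv[1]) if len(sys.argv)>1 else .068
S=cam('scene');g=cv2.cvtColor(S[0]['frame'],cv2.COLOR_RGB2GRAY)
a=np.deg2rad(np.arange(-100,261,6))
for rad in(.022,.029):
    X=np.array([[*sh(x0,.101+rad*np.sin(t)),.121+rad*np.cos(t)] for t in a])
    uv=np.array([proj(S,p) for p in X]).astype(np.float32)
    v=cv2.remap(g,uv[:,:1].copy(),uv[:,1:].copy(),cv2.INTER_LINEAR)[:,0]
    print(rad,' '.join('%d:%d'%(round(np.degrees(t)),k) for t,k in zip(a,v)))
u,v=proj(S,[*sh(x0,.101),.121]).astype(int);print('hub px',u,v)
for row in g[v-16:v+17,u-22:u+23]: print(''.join('#' if k<32 else '+' if k<55 else '.' for k in row))
E
python3 nut.py
```

```text
clock: 50.0
ee_pos: [0.6384, 0.1004, 0.1988]
ft_force: [0.2, 1.1, -0.5]
0.022 -100:54 -94:55 -88:56 -82:58 -76:57 -70:50 -64:11 -58:5 -52:6 -46:7 -40:10 -34:12 -28:9 -22:10 -16:11 -10:11 -4:14 2:30 8:63 14:68 20:58 26:39 32:16 38:5 44:3 50:6 56:6 62:15 68:37 74:63 80:79 86:89 92:91 98:92 104:92 110:70 116:35 122:14 128:6 134:5 140:2 146:14 152:40 158:47 164:20 170:4 176:1 182:4 188:14 194:18 200:8 206:5 212:4 218:4 224:4 230:12 236:28 242:44 248:51 254:54 260:54
0.029 -100:52 -94:56 -88:64 -82:68 -76:66 -70:60 -64:54 -58:34 -52:3 -46:4 -40:30 -34:56 -28:65 -22:62 -16:82 -10:95 -4:113 2:124 8:125 14:124 20:97 26:55 32:35 38:11 44:0 50:1 56:3 62:47 68:89 74:102 80:115 86:128 92:109 98:90 104:89 110:91 116:92 122:45 128:1 134:1 140:3 146:13 152:50 158:63 164:21 170:2 176:21 182:41 188:48 194:35 200:15 206:3 212:1 218:1 224:10 230:24 236:39 242:47 248:47 254:49 260:52
hub px 399 241
.........................++..................
.........................++..................
.........................+++.................
.........................+++.................
........................
[... 609 characters left out ...]
..........
.................+#############..............
................+###############.............
.........++...++################.+++++.......
.......++++...+#########..+#####++++++.......
..++++++++++.+##########...#+++++++++++......
+++++++++++++######+#####..++++++++++++......
++++++++++++######++++#+++++++++++++++++.....
++++++++++++#####+++++++++++++++++++++++.....
++++++++++++####+++++++++++++++++++++++++....
++++++++++++++++++++++++++++++++++++++++++...
++++++++++++++++++++++++++++++++++++++++++...
+++++++++++++++++++++++++++++++++++++++++++..
+++++++++++++++++++++++++++++++++++++++++++..
++++++++++++++++++++++++++++++++++++++++++++.
++++++++++++++++++++++++++++++++++++++++++++.
```

Spokes now read at about 43° mod 90°. The bar's position will show how many quarter turns went in.

```bash
cat > bar.py <<'E'
from h import *
C=cam('wrist');g=cv2.cvtColor(C[0]['frame'],cv2.COLOR_RGB2GRAY)
xs=np.arange(-.04,.075,.001)
for y0 in(.112,.085,-.045,-.06,-.08):
    P=[]
    for y in np.arange(y0-.004,y0+.005,.002):
        uv=np.array([proj(C,[*sh(x,y),.131]) for x in xs]).astype(np.float32)
        P.append(cv2.remap(g,uv[:,:1].copy(),uv[:,1:].copy(),cv2.INTER_LINEAR)[:,0])
    m=np.mean(P,0);d=np.gradient(m)
    print(y0,[(round(xs[i]*1000,1),int(d[i])) for i in range(1,len(xs)-1) if abs(d[i])>12 and abs(d[i])>=abs(d[i-1]) and abs(d[i])>abs(d[i+1])])
E
python3 bar.py; python3 -c "
from h import *;print(r.state()['ee_pos'])
p1=cv2.imread('pics/p1.png',0)
print(p1[100,225:445].tolist())"
```

```text
0.112 [(np.float64(-34.0), 35), (np.float64(-19.0), 12), (np.float64(8.0), 51), (np.float64(19.0), -64), (np.float64(27.0), 76), (np.float64(36.0), -62), (np.float64(44.0), 65), (np.float64(54.0), -55), (np.float64(57.0), -13), (np.float64(64.0), -21)]
0.085 [(np.float64(-34.0), 31), (np.float64(-19.0), 13), (np.float64(6.0), 42), (np.float64(19.0), -58), (np.float64(27.0), 60), (np.float64(36.0), -57), (np.float64(45.0), 71), (np.float64(53.0), -67), (np.float64(64.0), -27)]
-0.045 [(np.float64(-33.0), 45), (np.float64(-29.0), -65), (np.float64(4.0), -26), (np.float64(10.0), 47), (np.float64(28.0), 80), (np.float64(36.0), -59), (np.float64(41.0), -14), (np.float64(45.0), 65), (np.float64(54.0), -58), (np.float64(60.0), 36)]
-0.06 [(np.float64(-33.0), 45), (np.float64(-25.0), -18), (np.float64(-20.0), -29), (np.float64(-1.0), 25), (np.float64(28.0), 81), (np.float64(37.0), -59), (np.float64(41.0), -14), (np.float64(45.0), 80), (np.float64(49.0), -23), (np.float64(54.0), -53), (np.float64(68.0), -30)]
-0.08 [(np.float64(-33.0), 45), (np.float64(-19.0), -76), (np.float64(-6.0), 17), (n
[... 547 characters left out ...]
, 129, 130, 130, 131, 132, 129, 128, 130, 127, 130, 128, 129, 128, 125, 129, 130, 129, 130, 131, 132, 133, 131, 131, 129, 131, 132, 127, 133, 131, 135, 134, 131, 128, 125, 129, 127, 130, 129, 134, 133, 134, 137, 134, 134, 134, 130, 133, 133, 131, 132, 130, 132, 130, 125, 121, 113, 96, 74, 70, 70, 69, 72, 70, 68, 70, 70, 72, 68, 67, 71, 70, 77, 97, 93, 92, 95, 95, 93, 91, 93, 96, 110, 117, 122, 129, 134, 133, 134, 135, 133, 132, 134, 134, 132, 133, 131, 129, 127, 128, 124, 123, 112, 80, 70, 70, 71, 75, 91, 95, 91, 96, 93, 93, 90, 88, 91, 92, 92, 96, 101, 110, 119, 119, 126, 133, 133, 133, 132, 129, 125, 126, 124, 123, 126, 130, 126, 127, 123, 122, 118, 104, 70, 68, 66, 68, 69, 70, 69, 71, 69]
```

```bash
cat > bar2.py <<'E'
from h import *
def prof(C,g,tag):
    xs=np.arange(-.04,.075,.00025)
    for y0 in(.112,.085):
        P=[]
        for y in np.arange(y0-.008,y0+.009,.001):
            uv=np.array([proj(C,[*sh(x,y),.131]) for x in xs]).astype(np.float32)
            P.append(cv2.remap(g,uv[:,:1].copy(),uv[:,1:].copy(),cv2.INTER_LINEAR)[:,0])
        m=cv2.GaussianBlur(np.mean(P,0).reshape(1,-1),(0,0),2)[0];d=np.gradient(m)
        k=np.median(m)/100
        print(tag,y0,[(round(xs[i]*1000,1),int(20*d[i]/k)) for i in range(1,len(xs)-1) if abs(d[i])>1.5*k and abs(d[i])>=abs(d[i-1]) and abs(d[i])>abs(d[i+1])])
C=cam('wrist');M=C[0]['mount']
prof(C,cv2.cvtColor(C[0]['frame'],cv2.COLOR_RGB2GRAY).astype(np.float32),'now')
Rt=R.from_euler('z',1.637).as_matrix()@R.from_euler('x',np.pi).as_matrix()
C1=(C[0],Rt@M[:3,:3],Rt@M[:3,3]+np.array([.56594,.15373,.1306]))
prof(C1,cv2.imread('pics/p1.png',0).astype(np.float32),'p1')
E
python3 bar2.py
```

```text
now 0.112 [(np.float64(-33.7), 186), (np.float64(-21.0), -49), (np.float64(-19.5), 65), (np.float64(7.5), 213), (np.float64(19.0), -290), (np.float64(26.5), 375), (np.float64(35.8), -322), (np.float64(44.8), 281), (np.float64(53.8), -308), (np.float64(57.5), -34), (np.float64(60.0), -50), (np.float64(61.8), -30), (np.float64(63.8), -105), (np.float64(74.0), 109)]
now 0.085 [(np.float64(-33.5), 147), (np.float64(-21.0), -48), (np.float64(-19.5), 67), (np.float64(6.0), 158), (np.float64(19.3), -216), (np.float64(26.8), 248), (np.float64(35.8), -223), (np.float64(44.8), 247), (np.float64(53.0), -248), (np.float64(58.3), -46), (np.float64(63.8), -105), (np.float64(74.0), 103)]
p1 0.112 [(np.float64(-34.2), 282), (np.float64(-21.5), -121), (np.float64(-20.2), 83), (np.float64(-19.0), -46), (np.float64(18.8), -124), (np.float64(25.5), 51), (np.float64(30.0), 68), (np.float64(39.0), -128), (np.float64(41.3), 34), (np.float64(47.3), 63), (np.float64(56.3), -128), (np.float64(61.8), -74), (np.float64(63.0), -83), (np.float64(73.0), 157)]
p1 0.085 [(np.float64(-33.7), 66), (np.float64(-21.2), -57), (np.float64(-19.7), 64), (np.float64(19.0), -124), (np.float64(30.0), 68), (np.float64(39.0), -124), (np.float64(41.3), 36), (np.float64(47.5), 63), (np.float64(56.0), -58), (np.float64(65.0), -248), (np.float64(74.3), 40)]
```

The shift of about 3.1 mm fits roughly 3.9 rad. The spoke tips are round, so I'll start the next stroke lower and rise half way.

Run:
```python
from h import *
print(loc(r.state()['ee_pos'])-[0,.101]);go(*sh(.068,.101-.044),.14,TH+np.pi/2)
```

```text
[ 0.07153371 -0.11808419]
t=[ 0.617 -0.029  0.484] rows@50mm=1.9 rz(short)=-0.00
```

```bash
python3 -m handwheel '[-1,0.31,-0.015,0,0,0,0, -1,0.307,-0.014,0,0,0,0, -1,0,0,0.3,0,0,0, -1,0,0,0.2,0,0,0, -1,0,0,0.2,0,0,0, -1,0,0,0.16,0,0,0, -1,0,0,0,0,0,0, -1,0,0,0,0,0,0]'| grep -E 'pos|ft_force'
python3 -c "
from h import *;print(loc(r.state()['ee_pos'])-[0,.101]);go(*sh(.068,.101-.044),.095)"
```

```text
ee_pos: [0.6299, 0.1799, 0.0957]
ft_force: [-0.1, 0.2, 0.8]
[ 0.06833993 -0.04341581]
t=[-0.005 -0.003  0.006] rows@50mm=0.0
```

```bash
python3 -m handwheel '[-1,0.05,0,0.006,0,0,0, -1,0.05,0,0,0,0,0, -1,0,0,0,0,0,0]'| grep -E 'pos|ft_force'
python3 -m handwheel '[-1,0.05,0,0,0,0,0, -1,0.05,0,-0.01,0,0,0, -1,0,0,0,0,0,0]'| grep -E 'pos|ft_force'
python3 -m handwheel '[-1,0.05,0,-0.02,0,0,0, -1,0.05,0,-0.02,0,0,0, -1,0,0,0,0,0,0]'| grep -E 'pos|ft_force'
python3 -m handwheel '[-1,0.05,0,0,0,0,0, -1,0.05,0,0,0,0,0, -1,0,0,0,0,0,0]'| grep -E 'pos|ft_force'
python3 -m handwheel '[-1,-0.02,0,0,0,0,0, -1,0,0,-0.4,0,0,0, -1,-0.3,0,-0.2,0,0,0, -1,-0.3,0,-0.2,0,0,0, -1,-0.4,0,0,0,0,0, -1,0,0,0,0,0,0]'| grep -E 'pos|ft_force|clock'
python3 nut.py .066; python3 bar2.py|grep now
```

```text
ee_pos: [0.6304, 0.1881, 0.0976]
ft_force: [-2.3, -15.5, 9.7]
ee_pos: [0.6296, 0.2027, 0.0981]
ft_force: [0.4, -3.7, 3.2]
ee_pos: [0.628, 0.215, 0.1014]
ft_force: [0.7, -3.2, 0.3]
ee_pos: [0.6273, 0.2269, 0.1011]
ft_force: [0.9, -2.6, -0.2]
clock: 52.75
ee_pos: [0.6353, 0.0998, 0.1975]
ft_force: [-0.3, 0.4, 0.5]
0.022 -100:56 -94:56 -88:58 -82:59 -76:60 -70:57 -64:32 -58:5 -52:6 -46:6 -40:3 -34:14 -28:2 -22:13 -16:14 -10:15 -4:18 2:29 8:57 14:72 20:63 26:58 32:38 38:17 44:5 50:4 56:2 62:2 68:7 74:23 80:50 86:72 92:87 98:92 104:84 110:64 116:36 122:25 128:10 134:1 140:4 146:8 152:38 158:42 164:14 170:3 176:4 182:10 188:22 194:21 200:10 206:3 212:6 218:5 224:6 230:15 236:28 242:43 248:55 254:58 260:56
0.029 -100:49 -94:57 -88:65 -82:68 -76:62 -70:60 -64:61 -58:49 -52:14 -46:6 -40:22 -34:52 -28:58 -22:69 -16:72 -10:88 -4:115 2:145 8:147 14:120 20:96 26:85 32:59 38:23 44:5 50:1 56:5 62:11 68:55 74:121 80:127 86:124 92:103 98:89 104:90 110:92 116:95 122:62 128:8 134:4 140:6 146:17 152:53 158:61 164:13 170:3 176:16 182:43 188:46 194:34 200:15 206:4 212:1 218:2 224:5 230:12 236:30 242:46 24
[... 1481 characters left out ...]
+++++++++++++++++++++++.
+++++++++++++++++++++++++++++++++++++++++++++
now 0.112 [(np.float64(-33.7), 195), (np.float64(-21.2), -48), (np.float64(-19.5), 65), (np.float64(3.5), 245), (np.float64(19.0), -293), (np.float64(25.0), 376), (np.float64(34.3), -314), (np.float64(43.0), 311), (np.float64(52.3), -330), (np.float64(56.3), -71), (np.float64(62.3), -94), (np.float64(72.3), 94)]
now 0.085 [(np.float64(-33.7), 171), (np.float64(-21.0), -46), (np.float64(-19.5), 66), (np.float64(2.0), 181), (np.float64(19.3), -243), (np.float64(25.3), 274), (np.float64(34.3), -253), (np.float64(43.3), 267), (np.float64(51.0), -242), (np.float64(56.5), -46), (np.float64(62.5), -119), (np.float64(72.5), 105)]
```

One quarter turn moved the bar by 1.55 mm, and the lane is now about 45.3 mm wide, so the nut is at about 5.5. A last partial stroke of about 0.8 rad remains.

Run:
```python
from h import *
go(*sh(.066,.101-.044),.095,TH+np.pi/2)
```

```text
t=[ 0.628 -0.02   0.848] rows@50mm=2.5 rz(short)=-0.02
```

```bash
python3 -m handwheel '[-1,0.314,-0.01,0,0,0,0, -1,0.314,-0.01,0,0,0,0, -1,0,0,0.3,0,0,0, -1,0,0,0.2,0,0,0, -1,0,0,0.2,0,0,0, -1,0,0,0.15,0,0,0, -1,0,0,0,0,0,0, -1,0,0,0,0,0,0]'| grep -E 'pos|ft_force'
python3 -m handwheel '[-1,0.05,0,0.006,0,0,0, -1,0.05,0,0,0,0,0, -1,0,0,0,0,0,0]'| grep -E 'pos|ft_force'
python3 -m handwheel '[-1,0.05,0,0,0,0,0, -1,0.05,0,-0.01,0,0,0, -1,0,0,0,0,0,0]'| grep -E 'pos|ft_force'
python3 -c "
from h import *;print(loc(r.state()['ee_pos'])-[0,.101])"
```

```text
ee_pos: [0.6276, 0.1807, 0.0952]
ft_force: [-0.1, -0.2, 0.2]
ee_pos: [0.6283, 0.1902, 0.0965]
ft_force: [2.3, -5.9, 2.0]
ee_pos: [0.6272, 0.2036, 0.0974]
ft_force: [1.2, -3.2, 3.0]
[ 0.06710743 -0.01955499]
```

Pushing 3.5 mm more, then backing off and verifying the spokes, the bar and the bottles.

```bash
python3 -m handwheel '[-1,0.03,0,0,0,0,0, -1,0,0,0,0,0,0, -1,-0.05,0,0,0,0,0, -1,0,0,-0.4,0,0,0, -1,-0.3,0,-0.2,0,0,0, -1,-0.3,0,-0.2,0,0,0, -1,-0.2,0,0,0,0,0, -1,0,0,0,0,0,0]'| grep -E 'pos|ft_force|clock'
python3 nut.py .065|grep '^0'; python3 bar2.py|grep now
python3 - <<'E'
from h import *
C=cam('wrist')
for c,s in blobs(C[0]['frame'],*BL): print(s[4],loc(plane(C,*c,.165))-[0,.0718])
T=cam('top')
for c,s in blobs(T[0]['frame'],*BL): print(c.round(1),s[4],(loc(plane(T,*c,.156))-[0,.0718]).round(4))
E
```

```text
clock: 55.05
ee_pos: [0.6325, 0.1027, 0.1916]
ft_force: [-0.5, 0.9, -0.4]
0.022 -100:7 -94:2 -88:8 -82:18 -76:36 -70:55 -64:73 -58:75 -52:43 -46:27 -40:24 -34:20 -28:15 -22:13 -16:13 -10:14 -4:7 2:1 8:2 14:7 20:45 26:74 32:88 38:93 44:91 50:91 56:94 62:97 68:84 74:66 80:42 86:15 92:7 98:3 104:4 110:7 116:8 122:14 128:12 134:6 140:4 146:13 152:28 158:33 164:16 170:6 176:7 182:6 188:18 194:36 200:45 206:46 212:44 218:43 224:43 230:40 236:29 242:13 248:7 254:8 260:7
0.029 -100:1 -94:2 -88:13 -82:32 -76:48 -70:64 -64:63 -58:67 -52:74 -46:67 -40:62 -34:60 -28:57 -22:54 -16:53 -10:55 -4:20 2:5 8:33 14:78 20:86 26:87 32:96 38:108 44:120 50:108 56:108 62:105 68:103 74:89 80:68 86:33 92:7 98:1 104:1 110:17 116:41 122:46 128:43 134:27 140:6 146:14 152:56 158:61 164:14 170:7 176:4 182:7 188:21 194:42 200:44 206:46 212:46 218:48 224:51 230:50 236:45 242:34 248:19 254:7 260:1
now 0.112 [(np.float64(-33.7), 196), (np.float64(-21.0), -48), (np.float64(-19.5), 67), (np.float64(1.5), 256), (np.float64(19.0), -297), (np.float64(24.3), 382), (np.float64(33.5), -324), (np.float64(41.0), 168), (np.float64(42.5), 254), (np.float64(49.0), -246), (np.float64(51.3), -88), (np.float64(55.8), -80), (np.float64(61.8), -100), (np.float64(71.3), 95)]
now 0.085 [(np.float64(-33.7), 165), (np.float64(-21.0), -48), (np.float64(-19.5), 67), (np.float64(0.0), 179), (np.float64(19.3), -248), (np.float64(24.5), 274), (np.float64(33.5), -255), (np.float64(42.5), 276), (np.float64(47.0), -192), (np.float64(51.5), -86), (np.float64(55.8), -46), (np.float64(62.0), -136), (np.float64(71.5), 109)]
3206 [ 0.00511277 -0.02059763]
2872 [ 0.00492652 -0.05978586]
2726 [ 0.00205558 -0.1008762 ]
[ 94.  260.3] 236 [-0.031   0.2466]
```

The spokes are at ≈0° mod 90°, so the nut is at about 6.28, and the bottles are still in place. Now to the lever.

Run:
```python
from h import *
go(.4744,.2765,.19,1.90);go(.4744,.2765,.0625,1.90)
```

```text
t=[ 1.497 -1.22   0.008] rows@50mm=4.6 rz(short)=-2.66
t=[ 1.497 -1.219  1.07 ] rows@50mm=5.3 rz(short)=-2.66
```

```bash
python3 -m handwheel '[-0.35,0.25,-0.203,0,0,0,0, -0.35,0.25,-0.203,0,0,0,0, -0.35,0.25,-0.203,0,0,0,0, -0.35,0.25,-0.203,0,0,0,0, -0.35,0.25,-0.203,0,0,0,0, -0.35,0.247,-0.203,0,0,0,0, -0.35,0,0,0,0,0,-1, -0.35,0,0,0,0,0,-1, -0.35,0,0,0,0,0,-0.66, -0.35,0,0,0,0,0,0]'| grep -E 'pos|ft_force|gap'
python3 - <<'E'
from h import *
go(.4744,.2765,.0625,1.90)
C=cam('wrist');g=cv2.cvtColor(C[0]['frame'],cv2.COLOR_RGB2GRAY)
# lever centre line from bright pixels near predicted paddle
for rr in(.05,.065,.08):
    c=np.array([.4958,.2150]);o=[]
    for a in np.arange(1.6,2.4,.03):
        p=c+rr*np.array([np.cos(a),np.sin(a)]);u,v=proj(C,[*p,.13]);o.append('%.2f:%d'%(a,g[int(round(v)),int(round(u))]))
    print(rr,' '.join(o))
E
```

```text
ee_pos: [0.4746, 0.2766, 0.1909]
ft_force: [-0.6, 0.2, -0.7]
finger_gap: 0.0277
t=[-0.00e+00 -1.00e-03  1.07e+00] rows@50mm=2.6 rz(short)=0.01
0.05 1.60:147 1.63:149 1.66:149 1.69:148 1.72:149 1.75:69 1.78:62 1.81:68 1.84:185 1.87:215 1.90:235 1.93:236 1.96:241 1.99:238 2.02:227 2.05:140 2.08:152 2.11:151 2.14:150 2.17:150 2.20:151 2.23:150 2.26:150 2.29:151 2.32:151 2.35:150 2.38:151
0.065 1.60:97 1.63:98 1.66:101 1.69:97 1.72:99 1.75:96 1.78:96 1.81:99 1.84:100 1.87:194 1.90:230 1.93:235 1.96:242 1.99:228 2.02:168 2.05:137 2.08:155 2.11:153 2.14:154 2.17:151 2.20:153 2.23:153 2.26:153 2.29:152 2.32:156 2.35:152 2.38:152
0.08 1.60:124 1.63:126 1.66:127 1.69:120 1.72:126 1.75:127 1.78:127 1.81:126 1.84:124 1.87:192 1.90:226 1.93:237 1.96:235 1.99:214 2.02:123 2.05:97 2.08:31 2.11:29 2.14:66 2.17:97 2.20:98 2.23:97 2.26:98 2.29:105 2.32:205 2.35:234 2.38:152
```

The lever reads 1.94 rad (q≈0.05). Descending and sweeping closed.

```bash
python3 -m handwheel '[-0.35,0,0,0.35,0,0,0, -0.35,0,0,0.35,0,0,0, -0.35,0,0,0.2,0,0,0, -0.35,0,0,0.17,0,0,0, -0.35,0,0,0,0,0,0, -0.58,0,0,0,0,0,0, -0.58,0,0,0,0,0,0]'| grep -E 'pos|ft_force|gap'
python3 -m handwheel '[-0.58,-0.0027,-0.054,0,0,0,-1, -0.58,-0.0027,-0.054,0,0,0,-1, -0.58,-0.0027,-0.054,0,0,0,-1, -0.58,-0.0027,-0.054,0,0,0,-1, -0.58,-0.0027,-0.054,0,0,0,-1, -0.58,-0.0027,-0.054,0,0,0,-1]'| grep -E 'pos|ft_force|gap'
python3 -m handwheel '[-0.58,-0.0027,-0.054,0,0,0,-1, -0.58,-0.0027,-0.054,0,0,0,-1, -0.58,-0.0027,-0.054,0,0,0,-1, -0.58,-0.0027,-0.054,0,0,0,-1]'| grep -E 'pos|ft_force'
python3 -m handwheel '[-0.58,-0.0027,-0.054,0,0,0,-1, -0.58,-0.0027,-0.054,0,0,0,-1]'| grep -E 'pos|ft_force'
python3 -m handwheel '[-0.58,-0.0027,-0.054,0,0,0,-1, -0.58,-0.0027,-0.054,0,0,0,-1]'| grep -E 'pos|ft_force'
python3 -m handwheel '[-0.58,-0.0027,-0.054,0,0,0,-1, -0.58,-0.0027,-0.054,0,0,0,-1]'| grep -E 'pos|ft_force'
python3 -c "
from h import *;y=yaw();p=r.state()['ee_pos'][:2];print(y%6.2832,p-.065*np.array([np.cos(y),np.sin(y)]),r.state()['joint_positions'].round(2))"
```

```text
ee_pos: [0.4759, 0.276, 0.0641]
ft_force: [-0.4, 0.2, 0.5]
finger_gap: 0.018
ee_pos: [0.445, 0.2543, 0.0643]
ft_force: [1.9, 7.0, -0.4]
finger_gap: 0.0177
ee_pos: [0.4334, 0.2308, 0.0642]
ft_force: [-1.7, 6.3, 1.2]
ee_pos: [0.4312, 0.2178, 0.0641]
ft_force: [-1.7, 5.6, 1.8]
ee_pos: [0.4318, 0.2047, 0.0641]
ft_force: [-3.9, 4.9, 2.1]
ee_pos: [0.4349, 0.1921, 0.064]
ft_force: [-3.9, 4.2, 3.2]
3.502518451775682 [0.49576054 0.21507132] [ 0.17  0.4   1.7   0.    1.05 -1.77]
```

```bash
python3 -m handwheel '[-0.58,-0.0027,-0.054,0,0,0,-1, -0.58,-0.0027,-0.054,0,0,0,-1]'| grep -E 'pos|ft_force'
python3 -m handwheel '[-0.58,-0.0027,-0.054,0,0,0,-1]'| grep -E 'pos|ft_force'
python3 - <<'E'
from h import *
y=yaw();p=r.state()['ee_pos'][:2];print(y%6.2832)
T=cam('top');g=cv2.cvtColor(T[0]['frame'],cv2.COLOR_RGB2GRAY).astype(np.float32)
for c,s in blobs(T[0]['frame'],*BL): print(c.round(1),s[4],(loc(plane(T,*c,.156))-[0,.0718]).round(4))
xs=np.arange(-.04,.07,.0005);P=[]
for yy in np.arange(-.10,-.075,.001):
    uv=np.array([proj(T,[*sh(x,yy),.131]) for x in xs]).astype(np.float32);P.append(cv2.remap(g,uv[:,:1].copy(),uv[:,1:].copy(),cv2.INTER_LINEAR)[:,0])
m=np.mean(P,0);d=np.gradient(m);print([(round(xs[i]*1000,1),round(d[i],1)) for i in range(1,len(xs)-1) if abs(d[i])>3 and abs(d[i])>=abs(d[i-1]) and abs(d[i])>abs(d[i+1])])
E
```

```text
ee_pos: [0.4406, 0.1804, 0.064]
ft_force: [-4.6, 5.1, 2.7]
ee_pos: [0.4443, 0.1751, 0.064]
ft_force: [-3.1, 5.2, 2.6]
3.8025121779963387
[259.3 239. ] 210 [ 0.0006 -0.0606]
[282.1 238.2] 211 [ 0.001  -0.1034]
[237.7 239.7] 219 [ 0.0003 -0.0201]
[ 94.1 260.2] 240 [-0.0308  0.2464]
[(np.float64(-39.5), np.float32(-4.7)), (np.float64(-33.5), np.float32(9.9)), (np.float64(-20.0), np.float32(-9.3)), (np.float64(13.5), np.float32(-7.5)), (np.float64(19.0), np.float32(16.1)), (np.float64(31.0), np.float32(-11.5)), (np.float64(37.0), np.float32(8.9)), (np.float64(47.0), np.float32(-10.5))]
```

The bar face is now at about 19.5 mm with all bottles against the rail, and resistance is beginning. That is about half swing, so I'll continue closing.

```bash
python3 -m handwheel '[-0.58,-0.0027,-0.054,0,0,0,-1, -0.58,-0.0027,-0.054,0,0,0,-1, -0.58,-0.0027,-0.054,0,0,0,-1]'| grep -E 'pos|ft_force'
python3 -m handwheel '[-0.58,-0.0027,-0.054,0,0,0,-1, -0.58,-0.0027,-0.054,0,0,0,-1, -0.58,-0.0027,-0.054,0,0,0,-1]'| grep -E 'pos|ft_force'
python3 -m handwheel '[-0.55,-0.003,-0.05,0,0,0,-0.3, -0.55,-0.003,-0.03,0,0,0,0, -0.55,0,0,0,0,0,0]'| grep -E 'pos|ft_force'
python3 -c "
from h import *;print(yaw()%6.2832,r.state()['joint_positions'].round(2))"
```

```text
ee_pos: [0.4583, 0.1618, 0.064]
ft_force: [-5.1, 5.1, 3.0]
ee_pos: [0.4755, 0.1533, 0.0639]
ft_force: [-5.1, 7.1, 4.2]
ee_pos: [0.4841, 0.1502, 0.0638]
ft_force: [-7.7, -0.5, 5.7]
4.428139520920273 [ 0.07  0.44  1.61 -0.    1.09 -2.79]
```

```bash
python3 -m handwheel '[-0.55,0,-0.02,0,0,0,0, -0.55,0,0,0,0,0,0]'| grep -E 'pos|ft_force'
python3 -m handwheel '[-0.55,0,-0.02,0,0,0,0, -0.55,0,0,0,0,0,0]'| grep -E 'pos|ft_force|gap'
```

```text
ee_pos: [0.4842, 0.1501, 0.0636]
ft_force: [-15.4, 2.1, 10.7]
ee_pos: [0.4841, 0.1501, 0.0634]
ft_force: [-24.1, 4.4, 16.0]
finger_gap: 0.0192
```

The lever is hard at its end stop. I'll back off, lift clear and check.

```bash
python3 -m handwheel '[-0.5,0,0.03,0,0,0,0, -0.45,0,0.01,0,0,0,0, -0.45,0,0,0,0,0,0, -0.45,0,0,-0.3,0,0,0, -0.45,0,0,-0.4,0,0,0, -0.45,0,0,-0.4,0,0,0, -0.45,0,0,-0.2,0,0,0, -0.45,0,0,0,0,0,0]'| grep -E 'pos|ft_force|clock'
python3 - <<'E'
from h import *
C=cam('wrist');g=cv2.cvtColor(C[0]['frame'],cv2.COLOR_RGB2GRAY)
c=np.array([.4958,.2150])
for rr in(.05,.065,.08):
    print(rr,' '.join('%.2f:%d'%(a,g[tuple(np.round(proj(C,[*(c+rr*np.array([np.cos(a),np.sin(a)])),.13])).astype(int)[::-1])]) for a in np.arange(4.2,4.8,.03)))
T=cam('top');g=cv2.cvtColor(T[0]['frame'],cv2.COLOR_RGB2GRAY).astype(np.float32)
for q,s in blobs(T[0]['frame'],*BL): print(q.round(1),s[4],(loc(plane(T,*q,.156))-[0,.0718]).round(4))
xs=np.arange(-.04,.07,.0005);P=[]
for yy in np.arange(-.10,-.075,.001):
    uv=np.array([proj(T,[*sh(x,yy),.131]) for x in xs]).astype(np.float32);P.append(cv2.remap(g,uv[:,:1].copy(),uv[:,1:].copy(),cv2.INTER_LINEAR)[:,0])
m=np.mean(P,0);d=np.gradient(m);print([(round(xs[i]*1000,1),round(d[i],1)) for i in range(1,len(xs)-1) if abs(d[i])>3 and abs(d[i])>=abs(d[i-1]) and abs(d[i])>abs(d[i+1])])
E
```

```text
clock: 61.05
ee_pos: [0.4875, 0.1503, 0.2229]
ft_force: [0.5, -0.0, -0.1]
0.05 4.20:147 4.23:145 4.26:148 4.29:145 4.32:145 4.35:146 4.38:197 4.41:225 4.44:236 4.47:235 4.50:237 4.53:232 4.56:215 4.59:137 4.62:145 4.65:146 4.68:146 4.71:146 4.74:146 4.77:144
0.065 4.20:145 4.23:145 4.26:144 4.29:147 4.32:145 4.35:144 4.38:142 4.41:178 4.44:228 4.47:234 4.50:238 4.53:229 4.56:212 4.59:146 4.62:146 4.65:144 4.68:146 4.71:146 4.74:146 4.77:144
0.08 4.20:147 4.23:148 4.26:146 4.29:148 4.32:148 4.35:148 4.38:147 4.41:78 4.44:213 4.47:236 4.50:241 4.53:227 4.56:157 4.59:147 4.62:149 4.65:147 4.68:149 4.71:148 4.74:149 4.77:147
[282.1 238.2] 211 [ 0.0009 -0.1035]
[ 94.1 260.2] 236 [-0.0309  0.2465]
[(np.float64(-39.5), np.float32(-4.7)), (np.float64(-33.5), np.float32(10.2)), (np.float64(-20.0), np.float32(-9.2)), (np.float64(13.5), np.float32(-7.1)), (np.float64(19.0), np.float32(17.2)), (np.float64(31.0), np.float32(-10.8)), (np.float64(33.5), np.float32(8.7)), (np.float64(44.0), np.float32(-8.8))]
```

```bash
python3 -c "
from rig import r;print(r.job_done())"
```

```text
the job is handed in; nothing more can be done
None
```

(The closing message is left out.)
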